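# Unstack the clay mould pieces onto their drying boards

## Robot

A 6-joint arm with a two-finger parallel gripper is mounted at the origin on the work surface. World frame = base frame: x ahead of the robot, y to its left, z up, the work surface at z = 0. Lengths are in mm, angles in rad, forces in N, time in s.
With the tool pointing down it reaches from about 275 to 725 mm from the base axis. Payload 5.6 kg.
Tool frame: the origin (TCP) lies at the very end of the fingers, on their centre line; the grasp point (between the pads) lies 19 mm behind it; x points along the fingers, y is the direction in which the jaws open and shut, and the axes are right-handed (so a half turn about x gives the same grasp; the last joint's range is limited). The gripper opens to 85 mm and grips with 20 to 120 N. Pads are 22 mm wide; open, the fingers measure 114 mm over their backs; the gripper's body (76 mm by 85 mm) begins 54 mm behind the grasp point. The pads swing forward as they close: fully open they stand 13 mm farther back than shut.
Start: joints at [-0.972, 0.255, 0.108, 0, -1.424, -0.285], TCP at [169.791, -523.129, 231.283] pointing down, gripper open.
Joint ranges: [-2.95, 2.95], [-1.21, 1.97], [-1.09, 1.5], [-2.87, 1.71], [-2.94, -0.07], [-3.05, 3.05]. Speed limits (rad/s): [2.57, 2.57, 3.14, 3.14, 3.14, 3.14].

## Interface

Orientations are given as a unit quaternion [w, x, y, z].
In Python, from rig import robot gives the robot as it stands.
- The arm moves only by the tool send_rows, never from a script. Its argument "targets" is text: rows parted by semicolons, each of 6 numbers parted by spaces: the shift along the tool's x, y, z in m, then the turn, a rotation vector about the tool's x, y, z in degrees. A call has 1 to 20 rows; each row is the pose to reach, as a shift and turn from the pose measured when the call began, along the tool's axes at that moment; what a row does not reach only later rows make up. A row lasts 1/8 s, in which the tool goes at most 62.5 mm and 10.7 degrees, less where a joint would pass 70% of its speed; a pose out of reach is approached as far as the arm can. A call with a gripper value outside its range is refused whole. "fingers" is the gripper's target within -1 to 1 (fully open at 1, half-way at 0, shut at -1), set as the call begins (left out, the last holds). The fingers move at their own pace and stop on an object; the grip force is fixed at half the most. Time passes only in rows, so rows that repeat a pose let the fingers close. It gives the time, the measured TCP pose, the force and the opening at its end, in the units of the state.
- robot.sense(): the state, without advancing time (a new reading comes with each control period).
- robot.get_image(name): name is "side" or "top" or "wrist"; returns the picture (420x560x3 uint8, red, green, blue); there is no depth.
- robot.camera_info(name): a dict with "mtx" (3x3 intrinsics, pixels), "T" (4x4, takes a point from camera to world coordinates). Camera axes: x right, y up, looking along -z (the intrinsics and any distortion apply to the point x, -y, -z); pixel columns grow to the right and rows downward; lengths in mm; the calibration is good to about 2 mm. The wrist camera is an equidistant fisheye: a pixel r from the principal point sees the ray r / f radians off the axis. A picture is of the moment at which its call begins: read the wrist's pose just before it. camera_info takes no time and is no camera call; for the wrist camera it gives the pose at the moment of the call.
- robot.hand_in(): hands the job in, once; it reports no verdict.
The state is a dict: "time": time; "joint_pos": joint angles; "joint_vel": joint speeds; "tau": joint torques, N m; "position": TCP position; "eef_rot": TCP orientation; "ft_force": force on the tool from outside, world axes, zero at the start; "ft_torque": the same for the moment, N m; "opening": finger opening in mm.
Only numpy, scipy, OpenCV 4.12 (cv2) and the standard library are available. Lean on these libraries where they do the work, as an engineer would, in place of code of your own. Each camera call takes 0.05 s, during which the arm holds its last target.

## Task

Take the two stacks of small clay mould pieces apart and set each piece, level and the right way up, in the middle of the drying board that is cut to its own outline: square on square, oblong on oblong (both turned to line up with their boards), hexagon on hexagon (turned any way), the ring over the board with the pin, and the plain disc on the round board without one. Keep every piece upright all the way, and let go of them all at the end.

Things in the scene. Friction and masses are not known exactly. Their poses are not given: they have to be found in the camera images.
- square_mid (a point): Square mould piece of dark fired clay, 66 x 66 mm and 30 mm high, with a round hollow drawn on its top and a thin wire round its waist; starts at the bottom of one of the two stacks, on the bench. The point is its centre, 15 mm above its underside; x and y run square to its sides, z points up.
- round_mid (a point): Round mould piece of the same dark clay, a plain disc 66 mm across and 30 mm high with a shallow round hollow drawn on its top (no hole through); starts at the bottom of the other stack, on the bench. The point is its centre, 15 mm above its underside; z points up.
- hexagon_mid (a point): Six-sided mould piece of paler clay, 52 mm across the flats (60 mm across the corners), 26 mm high; lies second in one of the stacks, on the square or on the round piece, and always carries the oblong piece. The point is its centre, 13 mm above its underside; x points through the middle of a flat (so do the directions 60 degrees on either side of it), z points up.
- ring_mid (a point): Ring-shaped mould piece of paler clay, 56 mm across outside, with a 30 mm hole right through, 26 mm high; lies on top of the other stack, on the round or on the square piece. The point is its centre, 13 mm above its underside; z points up.
- oblong_mid (a point): Small oblong mould piece, 50 mm long (along x), 28 mm wide (along y), 30 mm high, palest clay; lies on top of the hexagon as the third layer of its stack. The point is its centre, 15 mm above its underside; z points up.
- board_square_top (a point): Square wooden drying board, 76 x 76 mm, 12 mm thick, fixed to the bench, place of the square piece. The point is the centre of its top; x and y run square to its sides, z points up.
- board_round_top (a point): Round wooden drying board, 76 mm across, 12 mm thick, fixed, no pin: place of the round piece. The point is the centre of its top; z points up.
- board_hexagon_top (a point): Six-sided wooden drying board, 62 mm across the flats, 12 mm thick, fixed: place of the hexagonal piece. The point is the centre of its top; x points through the middle of a flat, z points up.
- board_ring_top (a point): Round wooden drying board, 66 mm across, 12 mm thick, fixed, with an upright dark pin in its middle, 10 mm thick and 8 mm high: place of the ring, whose hole goes loosely over the pin. The point is the centre of the board's top at the foot of the pin; z points up.
- board_oblong_top (a point): Oblong wooden drying board, 60 mm long (along x) and 38 mm wide (along y), 12 mm thick, fixed: place of the oblong piece. The point is the centre of its top; z points up.

How it is judged:
By the outcome, as a careful person would: the job done as asked, in the order asked, and still so for the second after the job is handed in, with the robot touching nothing.
It also fails if it takes over 133 s, if anything falls off the work surface, if the arm or the gripper's body presses on something with over 40 N, if the wrist force passes 120 N, or if a joint passes its speed limit or range.

## Working session

There is one attempt and no reset: what is moved stays moved. The work goes in short steps, Python scripts to look and compute and a tool call to move; the robot and the scene stay as the last step left them, time stands still between calls to the robot, and variables do not carry over. Pictures are saved under pics/ and viewed, and the job is handed in when it is done.

Besides the shell and the picture viewer there is one more tool, called after "Request:" as name(argument=value, ...) on one line, values as JSON. send_rows: Moves the arm, as the interface text tells. Its arguments: {"type":"object","properties":{"targets":{"type":"string"},"fingers":{"type":"number"}},"required":["targets"]}

```bash
ls; mkdir -p pics
python3 - <<'E'
from rig import robot
import cv2
s=robot.sense();print(s)
for n in("side","top","wrist"):
    print(n,robot.camera_info(n))
    cv2.imwrite(f"pics/{n}0.png",robot.get_image(n)[:,:,::-1])
E
```

```text
pics
{'time': 0.0, 'joint_pos': array([-9.72379348e-01,  2.55764724e-01,  1.06986989e-01, -4.72950498e-04,
       -1.42385004e+00, -2.84610834e-01]), 'joint_vel': array([-9.97235926e-04, -8.36304416e-05,  4.87239143e-04, -3.50332389e-04,
        1.61045008e-03, -1.89325143e-03]), 'tau': array([-1.77989506e-05, -3.86623657e+01,  2.37935972e+01,  5.36485747e+00,
       -6.05677196e-03,  4.48250478e-05]), 'position': array([ 169.68900533, -522.65938615,  230.37974296]), 'eef_rot': array([ 0.69829702, -0.10981209,  0.69855134,  0.11112427]), 'ft_force': array([ 0.30884574, -0.92716204,  0.44300491]), 'ft_torque': array([ 0.04096165, -0.01232357, -0.00435365]), 'opening': 85.79567484650993}
side {'mtx': array([[382.0781638 ,   0.        , 278.85943277],
       [  0.        , 382.0781638 , 210.42874524],
       [  0.        ,   0.        ,   1.        ]]), 'T': array([[-7.23941010e-01,  4.10705915e-01, -5.54283380e-01,
         1.69764665e+02],
       [-6.89692976e-01, -4.48667808e-01,  5.68349185e-01,
         3.98992424e+02],
       [-1.52647368e-02,  7.93736637e-01,  6.08070011e-01,
   
[... 439 characters left out ...]
916175e-01],
       [ 1.32797265e-02,  7.93993655e-02,  9.96754428e-01,
         1.22414102e+03],
       [ 0.00000000e+00,  0.00000000e+00,  0.00000000e+00,
         1.00000000e+00]])}
wrist {'mtx': array([[325.1922621 ,   0.        , 284.70404029],
       [  0.        , 325.1922621 , 207.02056255],
       [  0.        ,   0.        ,   1.        ]]), 'T': array([[-3.07856149e-01, -9.18231771e-01, -2.49148564e-01,
         1.06351107e+02],
       [ 9.51429633e-01, -2.96424396e-01, -8.31518517e-02,
        -5.44833710e+02],
       [ 2.49895928e-03, -2.62646136e-01,  9.64888990e-01,
         3.72779826e+02],
       [ 0.00000000e+00,  0.00000000e+00,  0.00000000e+00,
         1.00000000e+00]])}
```

View pics/top0.png

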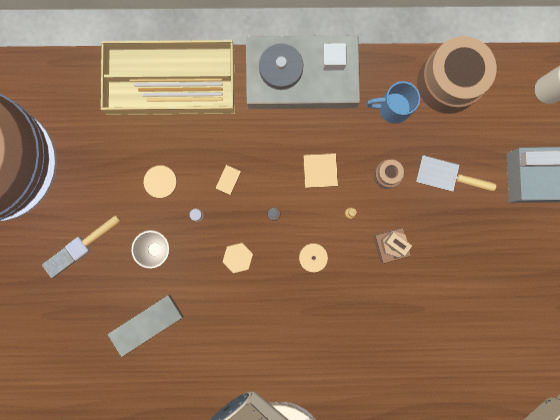

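View pics/side0.png

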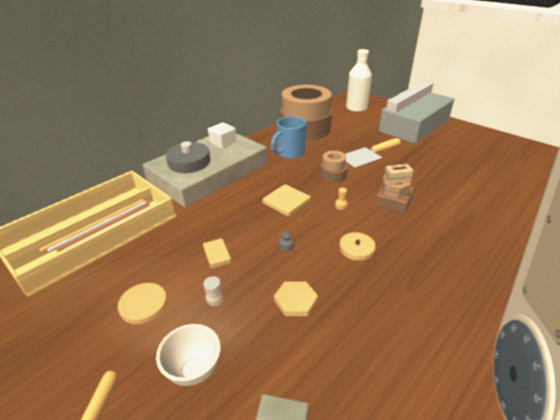

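View pics/wrist0.png

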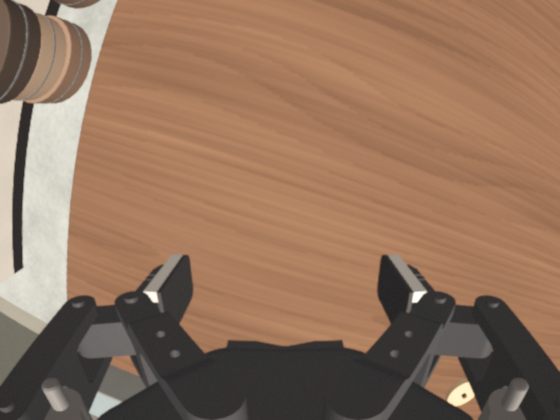

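```bash
cat > h.py <<'E'
import numpy as np,cv2
from rig import robot
def ray(name,px,ci=None):
    ci=ci or robot.camera_info(name);K=ci["mtx"];T=ci["T"]
    px=np.atleast_2d(np.asarray(px,float))
    u=(px[:,0]-K[0,2])/K[0,0];v=(px[:,1]-K[1,2])/K[1,1]
    if name=="wrist":
        r=np.hypot(u,v)+1e-12;s=np.sin(r)/r
        d=np.c_[u*s,-v*s,-np.cos(r)]
    else: d=np.c_[u,-v,-np.ones_like(u)]
    return T[:3,3],d@T[:3,:3].T
def plane(name,px,z,ci=None):
    o,d=ray(name,px,ci);t=(z-o[2])/d[:,2];return (o+d*t[:,None])[:,:2]
def proj(name,P,ci=None):
    ci=ci or robot.camera_info(name);K=ci["mtx"];T=ci["T"]
    c=(np.atleast_2d(P)-T[:3,3])@T[:3,:3]
    x,y,z=c[:,0],-c[:,1],-c[:,2]
    if name=="wrist":
        r=np.hypot(x,y)+1e-12;a=np.arctan2(r,z);x,y,z=x/r*a,y/r*a,1
    return np.c_[K[0,0]*x/z+K[0,2],K[1,1]*y/z+K[1,2]]
def comps(mask,lo=150,hi=4000):
    cs,_=cv2.findContours(mask,cv2.RETR_EXTERNAL,cv2.CHAIN_APPROX_NONE)
    return [c for c in cs if lo<cv2.contourArea(c)<hi]
E
python3 - <<'E'
from h import *
im=cv2.imread("pics/top0.png")
for p in [(160,181),(228,175),(321,175),(238,265),(313,250),(393,235),(388,255),(398,240),(390,180),(340,300)]:
    print(p,im[p[1],p[0]],cv2.cvtColor(im,cv2.COLOR_BGR2HSV)[p[1],p[0]])
cv2.imwrite("pics/crop1.png",cv2.resize(im[140:280,340:440],None,fx=5,fy=4.2,interpolation=cv2.INTER_CUBIC))
hsv=cv2.cvtColor(im,cv2.COLOR_BGR2HSV)
m=((hsv[...,2]>215)&(hsv[...,1]>70)).astype(np.uint8)*255
for c in comps(m,200,2500):
    M=cv2.moments(c);px=(M['m10']/M['m00'],M['m01']/M['m00'])
    w=plane("top",c[:,0,:],12).astype(np.float32)
    (cx,cy),(a,b),an=cv2.minAreaRect(w)
    print(np.round(px,1),cv2.contourArea(c),"centroid",plane("top",px,12).round(1),"rect",round(cx,1),round(cy,1),round(a,1),round(b,1),round(an,1))
E
```

```text
(160, 181) [166 217 248] [ 19  84 248]
(228, 175) [165 214 246] [ 18  84 246]
(321, 175) [160 211 243] [ 18  87 243]
(238, 265) [166 216 247] [ 19  84 247]
(313, 250) [164 214 246] [ 18  85 246]
(393, 235) [171 205 232] [ 17  67 232]
(388, 255) [105 132 169] [ 13  97 169]
(398, 240) [120 144 171] [ 14  76 171]
(390, 180) [142 175 207] [ 15  80 207]
(340, 300) [ 58  90 133] [ 13 144 133]
[313.  257.6] 580.0 centroid [[437.1 -88.4]] rect 437.3 -88.6 64.3 61.7 89.2
[237.2 257.7] 578.5 centroid [[439.1  85.2]] rect 439.1 85.1 68.0 59.6 44.6
[227.7 179.5] 358.0 centroid [[619.9 106. ]] rect 620.0 106.0 36.7 58.2 65.4
[159.4 181.4] 765.5 centroid [[617.3 263.6]] rect 617.2 263.4 72.4 71.5 0.1
[320.2 170.2] 958.0 centroid [[ 638.9 -109. ]] rect 639.1 -109.0 74.6 74.9 2.2
[185.9  98.7] 246.5 centroid [[811.7 202.5]] rect 812.2 207.0 177.7 12.0 89.4
```

View pics/crop1.png

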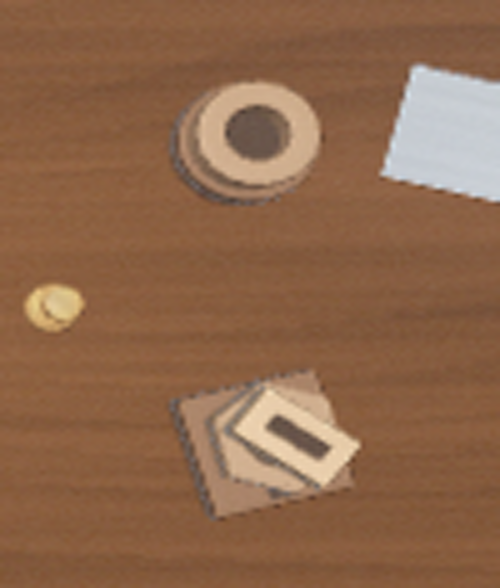

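```bash
cat >> h.py <<'E'
from scipy.spatial.transform import Rotation as R
def cur():
    s=robot.sense();q=s["eef_rot"];return s,np.array(s["position"]),R.from_quat([q[1],q[2],q[3],q[0]])
def target(yaw):  # tool x down, y = jaw dir at world yaw deg
    a=np.radians(yaw);x=np.array([0,0,-1.]);y=np.array([np.cos(a),np.sin(a),0]);return R.from_matrix(np.c_[x,y,np.cross(x,y)])
def jyaw():
    _,_,r=cur();y=r.as_matrix()[:,1];return np.degrees(np.arctan2(y[1],y[0]))
def near(yaw,per=180,ref=None):
    ref=jyaw() if ref is None else ref
    return yaw+per*np.round((ref-yaw)/per)
def go(P,yaw,per=180):
    s,p,r=cur();yaw=near(yaw,per);t=target(yaw)
    P=np.atleast_2d(P)
    rv=np.degrees((r.inv()*t).as_rotvec())
    for q in P:
        d=r.inv().apply(q-p)/1000
        print("to",q.round(1),"yaw %.1f"%yaw,"->",d.round(4),rv.round(2),"rows>=",int(max(np.ceil(np.linalg.norm(d)/.0625),np.ceil(np.linalg.norm(rv)/10.7))))
def st():
    s,p,r=cur();x=r.as_matrix()[:,0];print("t %.2f"%s["time"],"p",p.round(1),"yaw %.1f"%jyaw(),"tilt",(x[:2]*57.3).round(2),"open %.1f"%s["opening"],"F",s["ft_force"].round(1),"j",s["joint_pos"].round(2))
def rect(w):
    (cx,cy),(a,b),an=cv2.minAreaRect(np.asarray(w,np.float32))
    if a<b:a,b,an=b,a,an+90
    return np.round([cx,cy,a,b,an],1)  # an: yaw of long side
E
python3 - <<'E'
from h import *
st()
im=cv2.imread("pics/top0.png");hsv=cv2.cvtColor(im,cv2.COLOR_BGR2HSV)
m=((hsv[...,2]>215)&(hsv[...,1]>50)&(hsv[...,1]<80)).astype(np.uint8)*255
for c in comps(m,60,2500):
    M=cv2.moments(c);print(np.array([M['m10']/M['m00'],M['m01']/M['m00']]).round(1),"z86",rect(plane("top",c[:,0],86)),"z56",rect(plane("top",c[:,0],56)))
go([[410,-265,230]],-60)
E
```

```text
t 0.15 p [ 169.7 -522.8  230.6] yaw 108.0 tilt [-0.03  0.08] open 85.3 F [-0.1  0.1  0.2] j [-0.97  0.26  0.11 -0.   -1.42 -0.28]
[398.9 243.7] z86 [ 465.7 -269.9   48.2   25.6   53.5] z56 [ 465.8 -277.    49.5   26.3   53.5]
[157.7  98.4] z86 [841.9 232.9 287.1 144.8  90.5] z56 [851.9 239.1 294.7 148.6  90.5]
to [ 410 -265  230] yaw 120.0 -> [0.0008 0.171  0.3081] [-12.02   0.    -0.08] rows>= 6
```

Run:
```python
from h import *
go([[466,-270,230]],143.5)
```

```text
to [ 466 -270  230] yaw 143.5 -> [0.0008 0.149  0.3599] [-3.552e+01  2.000e-02 -8.000e-02] rows>= 7
```

Request:
send_rows(targets="0.001 0.149 0.36 -35.5 0 -0.1;0.001 0.149 0.36 -35.5 0 -0.1;0.001 0.149 0.36 -35.5 0 -0.1;0.001 0.149 0.36 -35.5 0 -0.1;0.001 0.149 0.36 -35.5 0 -0.1;0.001 0.149 0.36 -35.5 0 -0.1;0.001 0.149 0.36 -35.5 0 -0.1;0.001 0.149 0.36 -35.5 0 -0.1;0.001 0.149 0.36 -35.5 0 -0.1;0.001 0.149 0.36 -35.5 0 -0.1", fingers=1)

```text
time: 1.4
position: [465.3, -270.9, 230.0]
eef_rot: [0.632, -0.318, 0.632, 0.317]
ft_force: [0.3, -0.4, -0.4]
opening: 85.3
```

Run:
```python
from h import *
import pickle
st()
pickle.dump(robot.camera_info("wrist"),open("ci1.pkl","wb"))
cv2.imwrite("pics/w1.png",robot.get_image("wrist")[:,:,::-1]);st()
```

```text
t 1.40 p [ 465.3 -270.9  230. ] yaw 143.4 tilt [ 0.04 -0.01] open 85.3 F [ 0.3 -0.4 -0.4] j [-0.24  0.23  0.07  0.   -1.41 -0.4 ]
t 1.45 p [ 465.4 -270.8  230. ] yaw 143.4 tilt [ 0.04 -0.01] open 85.6 F [-0.4  1.2 -0.3] j [-0.24  0.23  0.07 -0.   -1.41 -0.4 ]
```

View pics/w1.png

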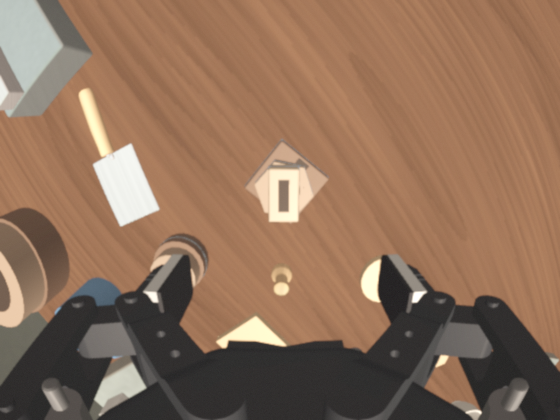

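Run:
```python
from h import *
import pickle
ci=pickle.load(open("ci1.pkl","rb"))
im=cv2.imread("pics/w1.png");hsv=cv2.cvtColor(im,cv2.COLOR_BGR2HSV)
for p in [(275,210),(262,195),(255,185),(310,190),(240,200)]:print(p,hsv[p[1],p[0]])
cv2.imwrite("pics/w1c.png",cv2.resize(im[130:240,220:350],None,fx=5,fy=5,interpolation=cv2.INTER_CUBIC))
roi=np.zeros(im.shape[:2],np.uint8);roi[150:235,240:330]=1
for th in(225,235):
    m=((hsv[...,2]>th)&(roi>0)).astype(np.uint8)*255
    for c in comps(m,60,2500):
        print(th,cv2.boundingRect(c),rect(plane("wrist",c[:,0],86,ci)))
print(proj("wrist",[[465.7,-269.9,86]],ci))
```

```text
(275, 210) [ 24  39 255]
(262, 195) [ 15  63 247]
(255, 185) [ 15  67 235]
(310, 190) [ 15  60 246]
(240, 200) [ 12 116 158]
225 (255, 168, 58, 54) [ 464.8 -271.7   53.3   47.2   71.5]
235 (256, 168, 57, 54) [ 464.8 -271.4   52.9   46.1   72.3]
[[285.64267277 196.98011576]]
```

View pics/w1c.png

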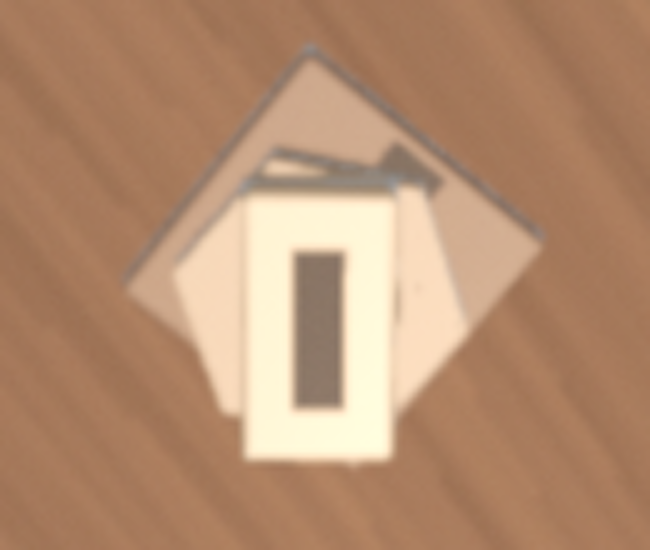

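Run:
```python
from h import *
import pickle
ci=pickle.load(open("ci1.pkl","rb"))
im=cv2.imread("pics/w1.png");hsv=cv2.cvtColor(im,cv2.COLOR_BGR2HSV)
roi=np.zeros(im.shape[:2],np.uint8);roi[150:235,240:330]=1
m=((hsv[...,2]>235)&(hsv[...,1]<50)&(roi>0)).astype(np.uint8)*255
for c in comps(m,60,2500): print(rect(plane("wrist",c[:,0],86,ci)))
# hexagon + square corners
f=lambda a:np.array(a)/5+[220,130]
print("hex",plane("wrist",f([(173,268),(222,412),(468,328),(424,190),(270,157)]),56,ci).round(1))
print("sq",plane("wrist",f([(310,50),(125,285),(543,235)]),30,ci).round(1))
```

```text
[ 466.6 -271.8   45.9   24.6   52.7]
hex [[ 486.5 -293.5]
 [ 496.8 -264.1]
 [ 446.6 -248.5]
 [ 437.4 -276.4]
 [ 457.7 -299.6]]
sq [[ 440.  -310.6]
 [ 502.2 -294.2]
 [ 423.4 -249.3]]
```

Run:
```python
from h import *
go([[466.4,-271,110],[466.4,-271,60]],143)
```

```text
to [ 466.4 -271.   110. ] yaw 143.0 -> [ 0.12   -0.0009  0.0004] [0.38 0.02 0.04] rows>= 2
to [ 466.4 -271.    60. ] yaw 143.0 -> [ 0.17   -0.0008  0.0004] [0.38 0.02 0.04] rows>= 3
```

Request:
send_rows(targets="0.04 -0.001 0 0.4 0 0;0.1 -0.001 0 0.4 0 0;0.14 -0.001 0 0.4 0 0;0.16 -0.001 0 0.4 0 0;0.17 -0.001 0 0.4 0 0;0.17 -0.001 0 0.4 0 0;0.17 -0.001 0 0.4 0 0")

```text
time: 2.33
position: [467.0, -271.9, 61.2]
eef_rot: [0.634, -0.316, 0.632, 0.315]
ft_force: [-0.8, 0.9, -0.1]
opening: 85.6
```

Run:
```python
from h import *
st()
a=robot.get_image("wrist")[:,:,::-1];b=robot.get_image("side")[:,:,::-1]
cv2.imwrite("pics/w2.png",np.hstack([cv2.resize(a,(400,300)),cv2.resize(b[80:290,280:560],(400,300))]))
```

```text
t 2.33 p [ 467.  -271.9   61.2] yaw 143.0 tilt [ 0.16 -0.06] open 85.6 F [-0.8  0.9 -0.1] j [-0.24  0.35 -0.22  0.   -1.   -0.41]
```

View pics/w2.png

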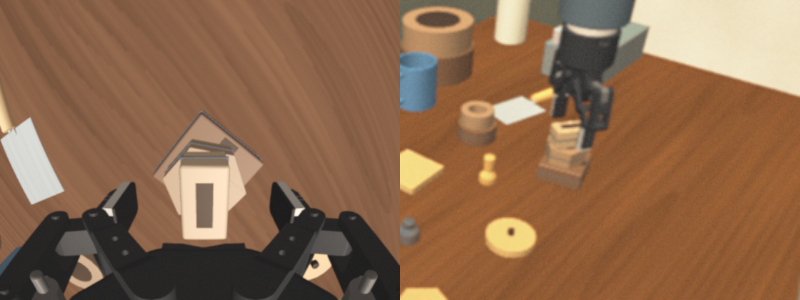

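Request:
send_rows(targets="0 0 0 0 0 0;0 0 0 0 0 0;0 0 0 0 0 0;0 0 0 0 0 0;0 0 0 0 0 0;0 0 0 0 0 0;0 0 0 0 0 0;0 0 0 0 0 0", fingers=-1)

```text
time: 3.42
position: [467.2, -271.8, 61.4]
eef_rot: [0.634, -0.316, 0.632, 0.315]
ft_force: [-0.4, 1.2, 4.7]
opening: 27.1
```

Run:
```python
from h import *
st()
```

```text
t 3.42 p [ 467.2 -271.8   61.4] yaw 143.0 tilt [ 0.19 -0.06] open 27.1 F [-0.4  1.2  4.7] j [-0.24  0.35 -0.21  0.   -1.   -0.41]
```

Run:
```python
from h import *
go([[467,-272,200],[620,106,200]],65.4)
```

```text
to [ 467 -272  200] yaw 65.4 -> [-0.1386 -0.0004 -0.0002] [77.59  0.18  0.12] rows>= 8
to [620 106 200] yaw 65.4 -> [-0.1385  0.1049  0.3938] [77.59  0.18  0.12] rows>= 8
```

Request:
send_rows(targets="-0.02 0 0 0 0 0;-0.06 0 0 0 0 0;-0.11 0 0 0 0 0;-0.138 0.01 0.04 8 0 0;-0.138 0.021 0.08 16 0 0;-0.138 0.034 0.13 26 0 0;-0.138 0.048 0.18 36 0.1 0;-0.138 0.062 0.23 46 0.1 0;-0.138 0.075 0.28 56 0.1 0.1;-0.138 0.088 0.33 66 0.2 0.1;-0.138 0.1 0.375 73 0.2 0.1;-0.138 0.105 0.394 77.6 0.2 0.1;-0.138 0.105 0.394 77.6 0.2 0.1;-0.138 0.105 0.394 77.6 0.2 0.1;-0.138 0.105 0.394 77.6 0.2 0.1")

```text
time: 5.3
position: [619.8, 105.3, 199.5]
eef_rot: [0.691, 0.151, 0.691, -0.151]
ft_force: [0.6, -0.2, 0.5]
opening: 26.6
```

```bash
cat >> h.py <<'E'
import pickle
def snap(n):
    st();ci=robot.camera_info("wrist");im=robot.get_image("wrist")[:,:,::-1].copy();pickle.dump(ci,open(n+".pkl","wb"));cv2.imwrite(f"pics/{n}.png",im);return im,ci
def boards(im,ci,z=12,lo=150,s=(60,140),v=225):
    hsv=cv2.cvtColor(im,cv2.COLOR_BGR2HSV)
    m=((hsv[...,2]>v)&(hsv[...,1]>s[0])&(hsv[...,1]<s[1])).astype(np.uint8)*255
    for c in comps(m,lo,30000):
        w=plane("wrist",c[:,0],z,ci);M=cv2.moments(w.astype(np.float32).reshape(-1,1,2))
        print("px",cv2.boundingRect(c),"rect",rect(w),"centroid",round(M['m10']/M['m00'],1),round(M['m01']/M['m00'],1))
E
python3 - <<'E'
from h import *
im,ci=snap("w3")
boards(im,ci)
hsv=cv2.cvtColor(im,cv2.COLOR_BGR2HSV)
E
```

```text
t 5.30 p [619.8 105.3 199.5] yaw 65.4 tilt [-0.03 -0.02] open 26.6 F [ 0.6 -0.2  0.5] j [ 0.42  0.42  0.27  0.   -1.42 -2.42]
px (469, 270, 78, 56) rect [907.2 333.3 145.8  33.9  90. ] centroid 904.5 320.3
px (99, 237, 69, 66) rect [ 636.4 -109.7   73.8   66.6   92.2] centroid 635.5 -110.1
px (255, 235, 64, 97) rect [727.9  55.6 128.5  69.5 155.1] centroid 727.8 55.6
px (424, 231, 109, 63) rect [829.4 295.4 177.3  39.5  89.6] centroid 826.9 332.2
px (269, 159, 35, 52) rect [619.6 105.4  53.9  35.7 155.3] centroid 619.6 105.3
px (51, 93, 41, 53) rect [438.3 -89.1  62.7  62.1  24.3] centroid 438.5 -89.4
px (387, 91, 63, 69) rect [618.3 262.   74.1  73.4  67.6] centroid 618.7 262.0
px (166, 11, 59, 61) rect [440.6  83.9  67.8  60.7 102.5] centroid 440.7 83.8
```

View pics/w3.png

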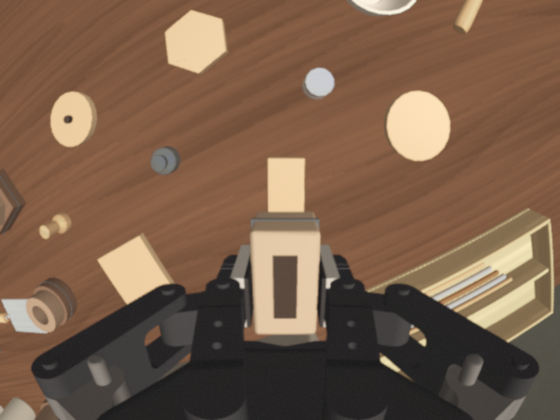

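Run:
```python
from h import *
ci=pickle.load(open("w3.pkl","rb"));im=cv2.imread("pics/w3.png")
cv2.imwrite("pics/w3c.png",cv2.resize(im[140:350,220:350],None,fx=4,fy=2.8,interpolation=cv2.INTER_CUBIC))
print(proj("wrist",[[619.8,105.3,224.1],[619.8,105.3,180.5]],ci))
print(plane("wrist",[(251,227),(318,226),(253,333),(319,333)],224.1,ci).round(1))
```

```text
[[288.26703923 286.97904943]
 [287.39144698 247.1148401 ]]
[[590.1 103.1]
 [600.4 126.6]
 [635.2  81. ]
 [647.6 107.8]]
```

View pics/w3c.png

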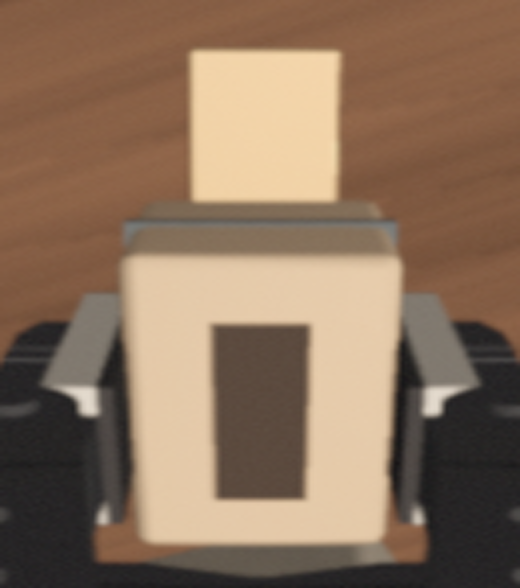

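Run:
```python
from h import *
ci=pickle.load(open("w3.pkl","rb"))
w=plane("wrist",[(267.3,157.6),(305.3,157.6),(267.6,190),(304.8,190)],12,ci);print(w.round(1),np.linalg.norm(w[1]-w[0]))
m=(w[0]+w[1])/2;z=np.array([.909,-.416]);print(m+30*z)
go([[620.9,105.4,60],[620.9,105.4,19.5]],65.3)
```

```text
[[585.8  99.9]
 [602.  135.1]
 [616.5  85.8]
 [632.7 120.9]] 38.681200586609734
[621.17376626 105.04449823]
to [620.9 105.4  60. ] yaw 65.3 -> [0.1397 0.0006 0.0009] [ 0.06 -0.    0.02] rows>= 3
to [620.9 105.4  19.5] yaw 65.3 -> [0.1802 0.0006 0.0009] [ 0.06 -0.    0.02] rows>= 3
```

Request:
send_rows(targets="0.05 0.0006 0.001 0 0 0;0.1 0.0006 0.001 0 0 0;0.14 0.0006 0.001 0 0 0;0.16 0.0006 0.001 0 0 0;0.17 0.0006 0.001 0 0 0;0.175 0.0006 0.001 0 0 0;0.179 0.0006 0.001 0 0 0;0.181 0.0006 0.001 0 0 0;0.1815 0.0006 0.001 0 0 0;0.1815 0.0006 0.001 0 0 0")

```text
time: 6.6
position: [621.1, 105.5, 18.4]
eef_rot: [0.691, 0.151, 0.691, -0.151]
ft_force: [0.5, 0.4, -1.0]
opening: 27.0
```

Run:
```python
from h import *
im,ci=snap("w4")
```

```text
t 6.60 p [621.1 105.5  18.4] yaw 65.4 tilt [ 0.01 -0.01] open 27.0 F [ 0.5  0.4 -1. ] j [ 0.42  0.55 -0.01  0.   -1.01 -2.42]
```

View pics/w4.png

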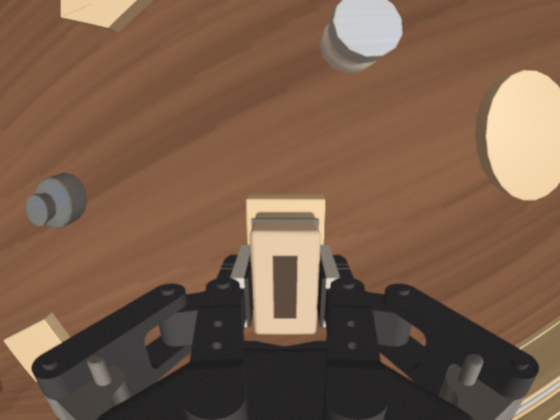

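Run:
```python
from h import *
ci=pickle.load(open("w4.pkl","rb"));im=cv2.imread("pics/w4.png")
cv2.imwrite("pics/w4c.png",cv2.resize(im[180:260,230:340],None,fx=7,fy=7,interpolation=cv2.INTER_CUBIC))
R_=target(65.4).as_matrix()[:2,1:]
for p in plane("wrist",[(247,199),(324.5,199),(253,213),(317,213),(285,217),(285,199)],12.5,ci): print((p-[621.1,105.5])@R_)
```

```text
[-19.14069885 -29.65852248]
[ 17.39334866 -29.59876317]
[-16.47848267 -22.78725521]
[ 13.99845426 -22.73374837]
[ -1.24547575 -20.78504697]
[ -1.23517488 -29.61079756]
```

View pics/w4c.png

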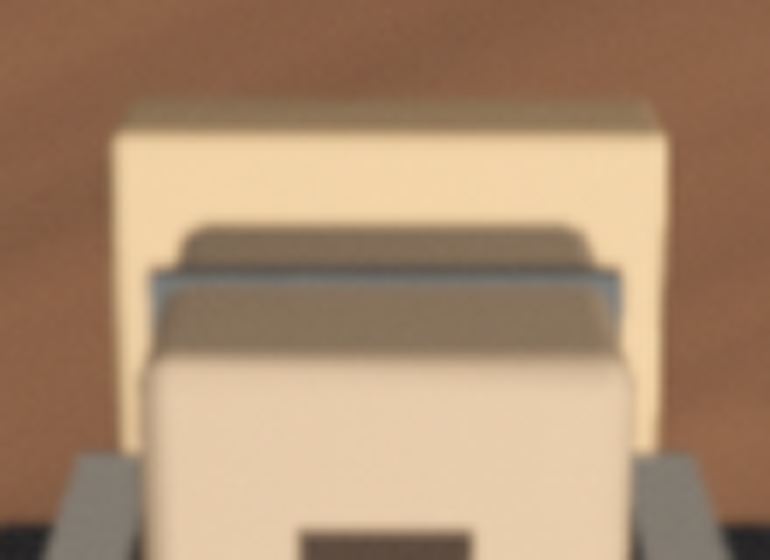

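Request:
send_rows(targets="-0.001 0 -0.0012 0 0 0;0 0 -0.0012 0 0 0;0.001 0 -0.0012 0 0 0;0.001 0 -0.0012 0 0 0")

```text
time: 7.15
position: [620.1, 106.0, 17.4]
eef_rot: [0.691, 0.151, 0.691, -0.151]
ft_force: [-0.0, 0.3, -0.1]
opening: 26.8
```

Request:
send_rows(targets="0 0 0 0 0 0;0 0 0 0 0 0;0 0 0 0 0 0;0 0 0 0 0 0", fingers=0.2)

```text
time: 7.65
position: [620.1, 106.0, 17.4]
eef_rot: [0.691, 0.151, 0.691, -0.151]
ft_force: [-0.3, -0.0, 0.2]
opening: 50.9
```

Run:
```python
from h import *
st()
```

```text
t 7.65 p [620.1 106.   17.4] yaw 65.4 tilt [ 0.02 -0.01] open 50.9 F [-0.3 -0.   0.2] j [ 0.42  0.55 -0.02  0.   -1.01 -2.42]
```

Run:
```python
from h import *
go([[620,106,200],[466,-270.5,200]],41.6)
```

```text
to [620. 106. 200.] yaw 41.6 -> [-0.1826 -0.     -0.    ] [ 2.377e+01  2.000e-02 -0.000e+00] rows>= 3
to [ 466.  -270.5  200. ] yaw 41.6 -> [-0.1826 -0.4065  0.0169] [ 2.377e+01  2.000e-02 -0.000e+00] rows>= 8
```

Request:
send_rows(targets="-0.03 0 0 0 0 0;-0.08 0 0 0 0 0;-0.13 0 0 0 0 0;-0.1826 -0.01 0 0 0 0;-0.1826 -0.07 0.003 4 0 0;-0.1826 -0.13 0.005 8 0 0;-0.1826 -0.19 0.008 12 0 0;-0.1826 -0.25 0.01 16 0 0;-0.1826 -0.31 0.013 20 0 0;-0.1826 -0.37 0.016 23.8 0 0;-0.1826 -0.4065 0.017 23.8 0 0;-0.1826 -0.4065 0.017 23.8 0 0;-0.1826 -0.4065 0.017 23.8 0 0", fingers=1)

```text
time: 9.28
position: [466.1, -270.4, 200.0]
eef_rot: [0.645, 0.29, 0.645, -0.29]
ft_force: [0.6, 0.2, -0.0]
opening: 85.4
```

Run:
```python
from h import *
im,ci=snap("w5")
t=robot.get_image("top")[:,:,::-1];cv2.imwrite("pics/top1.png",t)
b=cv2.resize(im[120:260,180:390],None,fx=3.8,fy=3.8,interpolation=cv2.INTER_CUBIC)
cv2.imwrite("pics/w5c.png",b)
cv2.imwrite("pics/top1c.png",cv2.resize(t[130:290,130:450],None,fx=2.5,fy=2.5,interpolation=cv2.INTER_CUBIC))
```

```text
t 9.28 p [ 466.1 -270.4  200. ] yaw 41.5 tilt [0.02 0.  ] open 85.4 F [ 0.6  0.2 -0. ] j [-0.24  0.24  0.01 -0.   -1.34 -2.18]
```

View pics/w5c.png

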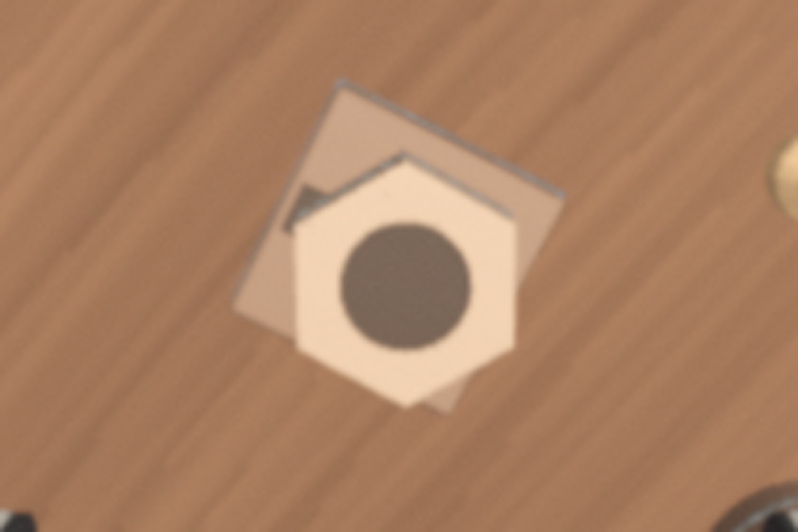

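View pics/top1c.png

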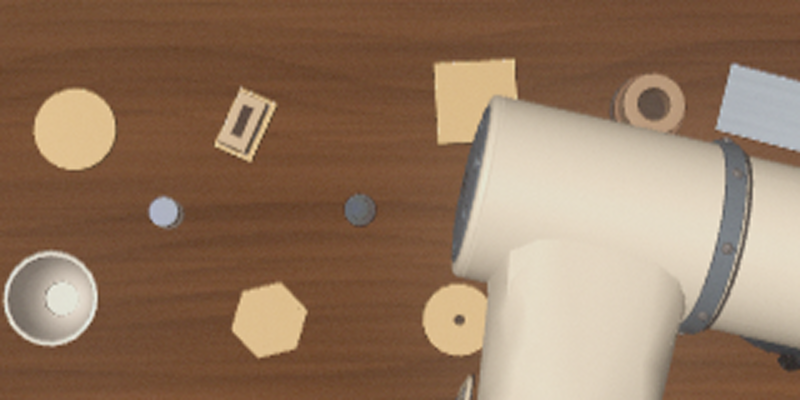

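Run:
```python
from h import *
ci=pickle.load(open("w5.pkl","rb"))
f=lambda a:np.array(a)/3.8+[180,120]
h=plane("wrist",f([(404,158),(516,218),(515,348),(406,407),(298,347),(295,220)]),56,ci)
print(h.round(1),h.mean(0).round(1)); 
print([np.linalg.norm(h[i]-h[i+3]).round(1) for i in range(3)],[np.degrees(np.arctan2(*(h[i]-h[i+3])[::-1])).round(1)%60 for i in range(3)])
s=plane("wrist",f([(342,82),(563,196),(450,412),(236,308)]),30,ci);print(s.round(1),s.mean(0))
print(np.degrees(np.arctan2(*(s[1]-s[0])[::-1])),np.degrees(np.arctan2(*(s[3]-s[0])[::-1])))
```

```text
[[ 446.9 -248.1]
 [ 476.1 -241.2]
 [ 497.5 -264.7]
 [ 487.8 -293.4]
 [ 458.1 -299.2]
 [ 437.4 -276. ]] [ 467.3 -270.4]
[np.float64(61.0), np.float64(60.8), np.float64(61.2)] [np.float64(12.0), np.float64(12.799999999999997), np.float64(10.7)]
[[ 424.6 -246.2]
 [ 486.2 -230.5]
 [ 503.5 -293.1]
 [ 442.3 -308.9]] [ 464.15971179 -269.69069383]
14.30147120140045 -74.28615138072381
```

Run:
```python
from h import *
go([[466.8,-270,33]],41.8)
```

```text
to [ 466.8 -270.    33. ] yaw 41.8 -> [1.671e-01 1.000e-04 3.000e-04] [-0.17  0.02 -0.02] rows>= 3
```

Request:
send_rows(targets="0.05 0 0.0003 -0.2 0 0;0.1 0 0.0003 -0.2 0 0;0.14 0 0.0003 -0.2 0 0;0.16 0 0.0003 -0.2 0 0;0.167 0 0.0003 -0.2 0 0;0.167 0 0.0003 -0.2 0 0;0.167 0 0.0003 -0.2 0 0")

```text
time: 10.25
position: [467.7, -270.1, 34.3]
eef_rot: [0.647, 0.288, 0.645, -0.288]
ft_force: [0.0, -0.7, 0.0]
opening: 85.4
```

Request:
send_rows(targets="0 0 0 0 0 0;0 0 0 0 0 0;0 0 0 0 0 0;0 0 0 0 0 0;0 0 0 0 0 0;0 0 0 0 0 0", fingers=-1)

```text
time: 11.0
position: [468.4, -270.4, 35.3]
eef_rot: [0.647, 0.288, 0.644, -0.288]
ft_force: [-1.3, 1.0, 5.1]
opening: 51.2
```

Run:
```python
from h import *
im,ci=snap("w6")
go([[466.8,-270,200],[439.1,85.2,200]],41.8)
```

```text
t 11.00 p [ 468.4 -270.4   35.3] yaw 41.9 tilt [ 0.25 -0.09] open 51.2 F [-1.3  1.   5.1] j [-0.23  0.38 -0.25  0.   -0.94 -2.18]
to [ 466.8 -270.   200. ] yaw 41.8 -> [-0.1647 -0.0006 -0.0008] [ 0.08  0.24 -0.12] rows>= 3
to [439.1  85.2 200. ] yaw 41.8 -> [-0.1654  0.2159 -0.2837] [ 0.08  0.24 -0.12] rows>= 7
```

View pics/w6.png

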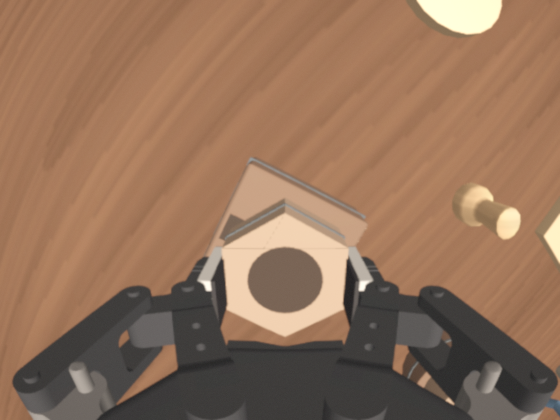

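Request:
send_rows(targets="-0.01 0 0 0 0.1 0;-0.04 0 0 0.1 0.2 -0.1;-0.08 0 0 0.1 0.2 -0.1;-0.12 0 -0.01 0.1 0.2 -0.1;-0.155 0.02 -0.03 0.1 0.2 -0.1;-0.165 0.055 -0.072 0.1 0.2 -0.1;-0.165 0.09 -0.118 0.1 0.2 -0.1;-0.165 0.125 -0.164 0.1 0.2 -0.1;-0.165 0.16 -0.21 0.1 0.2 -0.1;-0.165 0.195 -0.256 0.1 0.2 -0.1;-0.165 0.212 -0.279 0.1 0.2 -0.1;-0.165 0.216 -0.284 0.1 0.2 -0.1;-0.165 0.216 -0.284 0.1 0.2 -0.1;-0.165 0.216 -0.284 0.1 0.2 -0.1")

```text
time: 12.8
position: [438.9, 84.5, 199.6]
eef_rot: [0.645, 0.289, 0.645, -0.289]
ft_force: [-0.3, -0.3, -0.6]
opening: 50.8
```

Run:
```python
from h import *
im,ci=snap("w7")
go([[439.1,85.2,30],[439.1,85.2,18.5]],41.8)
```

```text
t 12.80 p [438.9  84.5 199.6] yaw 41.7 tilt [ 0.03 -0.03] open 50.8 F [-0.3 -0.3 -0.6] j [ 0.54  0.06 -0.21  0.   -1.3  -2.96]
to [439.1  85.2  30. ] yaw 41.8 -> [ 0.1696  0.0005 -0.0006] [-0.1   0.04 -0.01] rows>= 3
to [439.1  85.2  18.5] yaw 41.8 -> [ 0.1811  0.0005 -0.0006] [-0.1   0.04 -0.01] rows>= 3
```

View pics/w7.png

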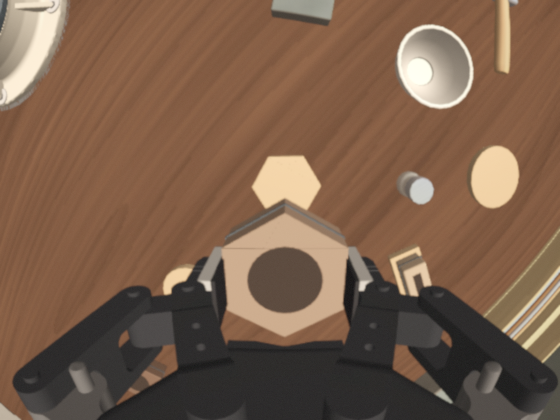

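Request:
send_rows(targets="0.03 0.0005 -0.0006 -10 0 0;0.08 0.0005 -0.0006 -20 0 0;0.12 0.0005 -0.0006 -30 0 0;0.15 0.0005 -0.0006 -30 0 0;0.165 0.0005 -0.0006 -30 0 0;0.175 0.0005 -0.0006 -30 0 0;0.1795 0.0005 -0.0006 -30 0 0;0.1805 0.0005 -0.0006 -30 0 0;0.1805 0.0005 -0.0006 -30 0 0")

```text
time: 13.98
position: [439.5, 85.3, 19.6]
eef_rot: [0.699, 0.113, 0.698, -0.112]
ft_force: [-1.0, 0.0, -1.0]
opening: 50.6
```

Run:
```python
from h import *
im,ci=snap("w8")
cv2.imwrite("pics/w8c.png",cv2.resize(im[140:310,190:380],None,fx=4.2,fy=3.5,interpolation=cv2.INTER_CUBIC))
```

```text
t 13.97 p [439.5  85.3  19.6] yaw 71.7 tilt [0.09 0.  ] open 50.6 F [-1.  0. -1.] j [ 0.54  0.24 -0.5   0.   -0.82 -2.44]
```

View pics/w8c.png

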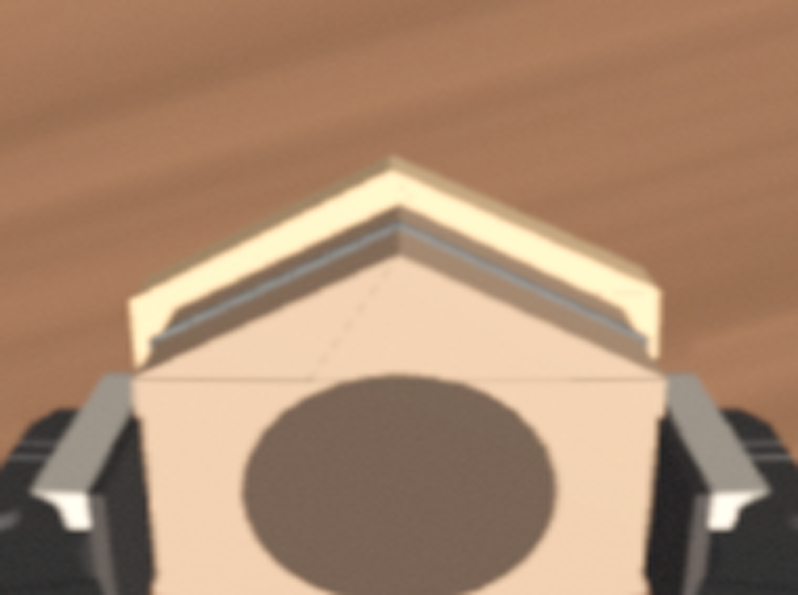

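Run:
```python
from h import *
ci=pickle.load(open("w8.pkl","rb"));R_=target(71.7).as_matrix()[:2,1:]
f=lambda a:np.array(a)/[4.2,3.5]+[190,140]
b=plane("wrist",f([(393,170),(130,299),(660,290)]),12,ci);p=plane("wrist",f([(400,207)]),14.3,ci)
print((b-[439.5,85.3])@R_,(p-[439.5,85.3])@R_)
```

```text
[[ -1.90547062 -34.52461443]
 [-32.73295447 -16.17787191]
 [ 29.2440346  -17.43309424]] [[ -1.13021664 -29.96547572]]
```

Request:
send_rows(targets="0 -0.0007 0.0012 0 0 0;0.001 -0.0007 0.0012 0 0 0;0.0018 -0.0007 0.0012 0 0 0;0.0022 -0.0007 0.0012 0 0 0;0.0022 -0.0007 0.0012 0 0 0")

```text
time: 14.65
position: [440.4, 84.3, 17.4]
eef_rot: [0.699, 0.112, 0.698, -0.112]
ft_force: [0.1, -0.4, -1.1]
opening: 50.6
```

Run:
```python
from h import *
st()
```

```text
t 14.65 p [440.4  84.3  17.4] yaw 71.7 tilt [0.09 0.  ] open 50.6 F [ 0.1 -0.4 -1.1] j [ 0.54  0.25 -0.5   0.   -0.82 -2.43]
```

Release, then lift straight and look back.

Request:
send_rows(targets="0 0 0 0 0 0;0 0 0 0 0 0;0 0 0 0 0 0;0 0 0 0 0 0", fingers=0.8)

```text
time: 15.15
position: [440.4, 84.3, 17.4]
eef_rot: [0.699, 0.112, 0.698, -0.112]
ft_force: [-0.3, 0.1, -1.0]
opening: 76.8
```

Run:
```python
from h import *
st()
go([[440.4,84.3,200],[463,-270,200]],105)
```

```text
t 15.15 p [440.4  84.3  17.4] yaw 71.7 tilt [0.09 0.  ] open 76.8 F [-0.3  0.1 -1. ] j [ 0.54  0.25 -0.5   0.   -0.82 -2.43]
to [440.4  84.3 200. ] yaw 105.0 -> [-1.826e-01  1.000e-04  3.000e-04] [-3.329e+01  9.000e-02 -1.000e-02] rows>= 4
to [ 463. -270.  200.] yaw 105.0 -> [-0.1826 -0.3292  0.133 ] [-3.329e+01  9.000e-02 -1.000e-02] rows>= 7
```

Request:
send_rows(targets="-0.03 0 0 0 0 0;-0.08 0 0 0 0 0;-0.13 0 0 0 0 0;-0.1826 -0.01 0.004 -3 0.1 0;-0.1826 -0.06 0.024 -8 0.1 0;-0.1826 -0.11 0.044 -13 0.1 0;-0.1826 -0.16 0.065 -18 0.1 0;-0.1826 -0.21 0.085 -23 0.1 0;-0.1826 -0.26 0.105 -28 0.1 0;-0.1826 -0.31 0.125 -33 0.1 0;-0.1826 -0.329 0.133 -33.3 0.1 0;-0.1826 -0.329 0.133 -33.3 0.1 0;-0.1826 -0.329 0.133 -33.3 0.1 0", fingers=1)

```text
time: 16.77
position: [463.0, -269.3, 199.9]
eef_rot: [0.701, -0.092, 0.701, 0.093]
ft_force: [-0.3, 0.6, 1.0]
opening: 85.1
```

Run:
```python
from h import *
im,ci=snap("w9")
t=robot.get_image("top")[:,:,::-1];cv2.imwrite("pics/top2.png",t)
b=cv2.resize(im[120:260,180:390],None,fx=3.8,fy=3.8,interpolation=cv2.INTER_CUBIC)
cv2.imwrite("pics/w9c.png",b)
cv2.imwrite("pics/top2c.png",cv2.resize(t[130:290,130:450],None,fx=2.5,fy=2.5,interpolation=cv2.INTER_CUBIC))
```

```text
t 16.77 p [ 463.  -269.3  199.9] yaw 105.0 tilt [-0.02  0.02] open 85.1 F [-0.3  0.6  1. ] j [-0.23  0.24  0.01 -0.   -1.34 -1.07]
```

View pics/w9c.png

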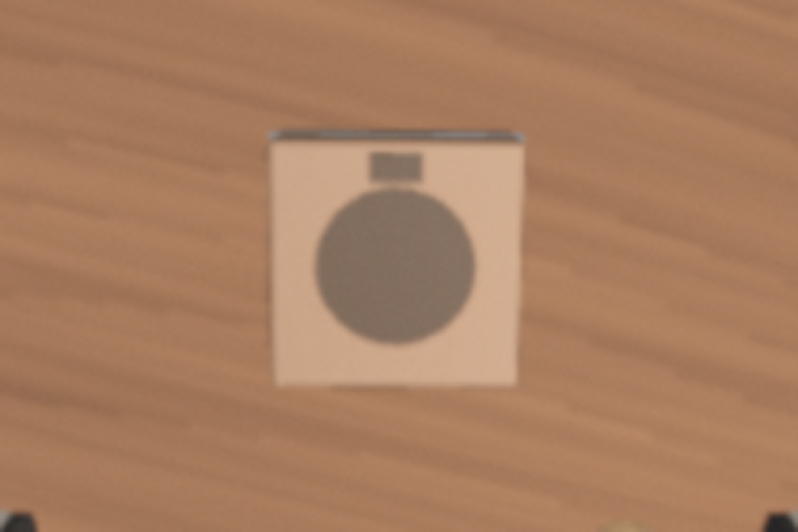

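View pics/top2c.png

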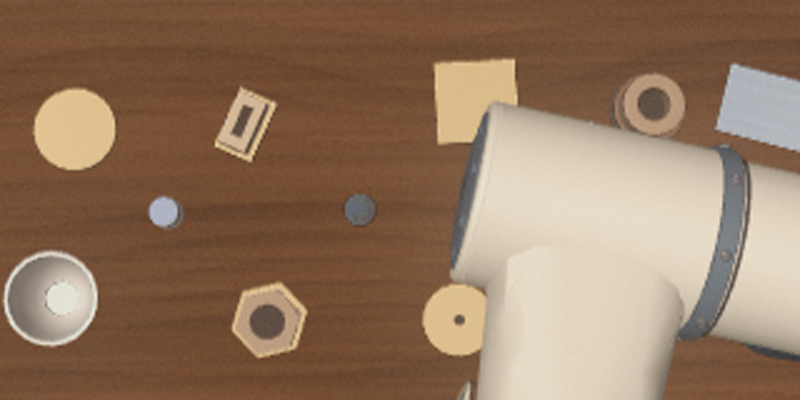

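Run:
```python
from h import *
ci=pickle.load(open("w9.pkl","rb"))
f=lambda a:np.array(a)/3.8+[180,120]
s=plane("wrist",f([(270,140),(525,142),(517,385),(276,385)]),30,ci);c=s.mean(0);print(s.round(1),c)
for i in range(4):
    d=s[(i+1)%4]-s[i];print(np.linalg.norm(d).round(1),np.degrees(np.arctan2(d[1],d[0])).round(1))
B=target(105).as_matrix()[:2,1:]@[-1.0,0.3]
go([[*(c-B),60],[*(c-B),6]],104.7)
```

```text
[[ 440.5 -309.9]
 [ 424.3 -247.2]
 [ 486.9 -231.1]
 [ 503.4 -293. ]] [ 463.7755487  -270.32212353]
64.8 104.5
64.7 14.4
64.1 -75.1
65.2 -165.0
to [ 463.2 -269.4   60. ] yaw 104.7 -> [ 0.1402 -0.0005 -0.0002] [ 0.37  0.01 -0.01] rows>= 3
to [ 463.2 -269.4    6. ] yaw 104.7 -> [ 0.1942 -0.0005 -0.0002] [ 0.37  0.01 -0.01] rows>= 4
```

Request:
send_rows(targets="0.05 -0.0005 0 0.4 0 0;0.1 -0.0005 0 0.4 0 0;0.14 -0.0005 0 0.4 0 0;0.17 -0.0005 0 0.4 0 0;0.185 -0.0005 0 0.4 0 0;0.194 -0.0005 0 0.4 0 0;0.198 -0.0005 0 0.4 0 0;0.198 -0.0005 0 0.4 0 0")

```text
time: 17.88
position: [463.8, -269.5, 2.8]
eef_rot: [0.702, -0.09, 0.701, 0.09]
ft_force: [-0.5, -0.1, 0.4]
opening: 85.2
```

Run:
```python
from h import *
im,ci=snap("w10")
```

```text
t 17.88 p [ 463.8 -269.5    2.8] yaw 104.7 tilt [ 0.07 -0.01] open 85.2 F [-0.5 -0.1  0.4] j [-0.23  0.41 -0.29 -0.   -0.86 -1.08]
```

View pics/w10.png

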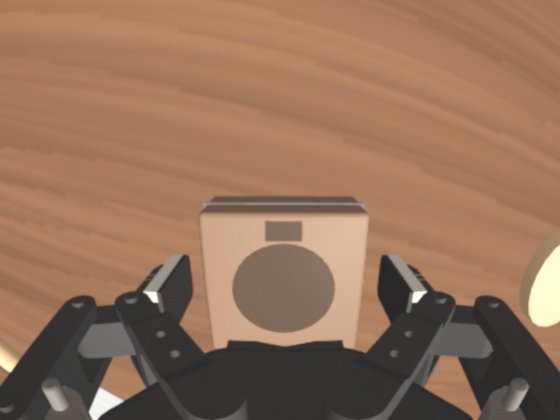

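Request:
send_rows(targets="0 0 0 0 0 0;0 0 0 0 0 0;0 0 0 0 0 0;0 0 0 0 0 0;0 0 0 0 0 0", fingers=-1)

```text
time: 18.55
position: [464.7, -269.9, 4.1]
eef_rot: [0.702, -0.091, 0.7, 0.09]
ft_force: [-1.1, 0.4, 5.5]
opening: 64.8
```

Run:
```python
from h import *
st()
go([[463.5,-269.5,200],[639,-109,200]],92.2)
```

```text
t 18.55 p [ 464.7 -269.9    4.1] yaw 104.7 tilt [ 0.2  -0.07] open 64.8 F [-1.1  0.4  5.5] j [-0.23  0.41 -0.29  0.   -0.86 -1.08]
to [ 463.5 -269.5  200. ] yaw 92.2 -> [-0.1959  0.0003 -0.0005] [12.5   0.19  0.1 ] rows>= 4
to [ 639. -109.  200.] yaw 92.2 -> [-0.1955  0.1111  0.21  ] [12.5   0.19  0.1 ] rows>= 5
```

Request:
send_rows(targets="-0.01 0 0 0 0.1 0;-0.04 0 0 0 0.2 0.1;-0.09 0 0 0 0.2 0.1;-0.14 0 0 0 0.2 0.1;-0.185 0.01 0.02 2 0.2 0.1;-0.1955 0.032 0.06 5 0.2 0.1;-0.1955 0.058 0.11 8 0.2 0.1;-0.1955 0.085 0.16 11 0.2 0.1;-0.1955 0.105 0.2 12.5 0.2 0.1;-0.1955 0.111 0.21 12.5 0.2 0.1;-0.1955 0.111 0.21 12.5 0.2 0.1;-0.1955 0.111 0.21 12.5 0.2 0.1")

```text
time: 20.05
position: [638.2, -110.0, 200.4]
eef_rot: [0.707, -0.013, 0.707, 0.013]
ft_force: [-0.7, -0.5, -2.3]
opening: 65.0
```

Run:
```python
from h import *
im,ci=snap("w11")
go([[639,-109,30]],92.2)
```

```text
t 20.05 p [ 638.2 -110.   200.4] yaw 92.2 tilt [-0.02 -0.01] open 65.0 F [-0.7 -0.5 -2.3] j [ 0.07  0.46  0.33  0.   -1.44 -1.6 ]
to [ 639 -109   30] yaw 92.2 -> [0.1705 0.0011 0.0008] [-0.07 -0.01  0.01] rows>= 3
```

View pics/w11.png

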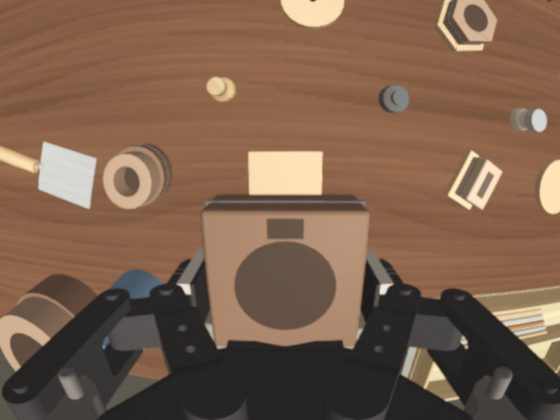

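Request:
send_rows(targets="0.05 0.001 0.0008 0 0 0;0.1 0.001 0.0008 0 0 0;0.14 0.001 0.0008 0 0 0;0.16 0.001 0.0008 0 0 0;0.172 0.001 0.0008 0 0 0;0.179 0.001 0.0008 0 0 0;0.182 0.001 0.0008 0 0 0;0.182 0.001 0.0008 0 0 0")

```text
time: 21.1
position: [639.3, -109.1, 19.2]
eef_rot: [0.707, -0.013, 0.707, 0.013]
ft_force: [0.5, -0.5, -1.8]
opening: 64.8
```

Run:
```python
from h import *
im,ci=snap("w12")
cv2.imwrite("pics/w12c.png",cv2.resize(im[160:260,180:390],None,fx=3.8,fy=6,interpolation=cv2.INTER_CUBIC))
```

```text
t 21.10 p [ 639.3 -109.1   19.2] yaw 92.1 tilt [ 0.05 -0.01] open 64.8 F [ 0.5 -0.5 -1.8] j [ 0.07  0.58  0.05  0.   -1.04 -1.61]
```

View pics/w12c.png

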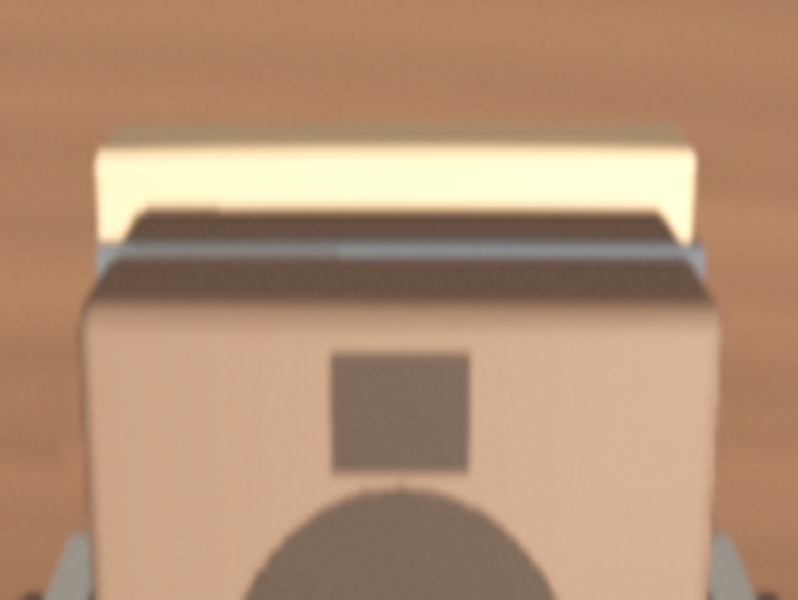

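Run:
```python
from h import *
ci=pickle.load(open("w12.pkl","rb"));R_=target(92.1).as_matrix()[:2,1:];p0=np.array([639.3,-109.1])
f=lambda a:np.array(a)/[3.8,6]+[180,160]
print((plane("wrist",f([(95,149),(696,149)]),12,ci)-p0)@R_);print((plane("wrist",f([(138,211),(662,211)]),15.1,ci)-p0)@R_)
```

```text
[[-39.4304736  -36.99725183]
 [ 36.08787398 -36.96846164]]
[[-33.42496388 -32.61772787]
 [ 31.23334296 -32.600057  ]]
```

Request:
send_rows(targets="0 -0.0006 0.0006 0 0 0;0.001 -0.0006 0.0006 0 0 0;0.002 -0.0006 0.0006 0 0 0;0.003 -0.0006 0.0006 0 0 0;0.003 -0.0006 0.0006 0 0 0")

```text
time: 21.78
position: [640.1, -109.7, 16.3]
eef_rot: [0.707, -0.013, 0.707, 0.013]
ft_force: [0.0, 0.4, -2.6]
opening: 64.9
```

Run:
```python
from h import *
st()
```

```text
t 21.77 p [ 640.1 -109.7   16.3] yaw 92.1 tilt [ 0.07 -0.01] open 64.9 F [ 0.   0.4 -2.6] j [ 0.07  0.58  0.04  0.   -1.03 -1.6 ]
```

Request:
send_rows(targets="0 0 0 0 0 0;0 0 0 0 0 0;0 0 0 0 0 0;0 0 0 0 0 0", fingers=1)

```text
time: 22.28
position: [640.2, -109.7, 16.4]
eef_rot: [0.707, -0.013, 0.706, 0.013]
ft_force: [-0.2, 0.5, 0.2]
opening: 85.6
```

Run:
```python
from h import *
st()
im=cv2.imread("pics/top0.png");hsv=cv2.cvtColor(im,cv2.COLOR_BGR2HSV)
print(plane("top",[(391.5,171.0)],56))
go([[640,-110,200],[627,-258,200]],92)
```

```text
t 22.27 p [ 640.2 -109.7   16.4] yaw 92.1 tilt [ 0.08 -0.01] open 85.6 F [-0.2  0.5  0.2] j [ 0.07  0.58  0.04  0.   -1.03 -1.6 ]
[[ 628.86698864 -265.31805889]]
to [ 640 -110  200] yaw 92.0 -> [-1.836e-01 -4.000e-04  1.000e-04] [0.15 0.08 0.02] rows>= 3
to [ 627 -258  200] yaw 92.0 -> [-0.1836 -0.1478 -0.0184] [0.15 0.08 0.02] rows>= 4
```

Request:
send_rows(targets="-0.03 0 0 0 0 0;-0.08 0 0 0 0 0;-0.13 0 0 0 0 0;-0.1836 -0.01 -0.002 0.1 0.1 0;-0.1836 -0.06 -0.007 0.1 0.1 0;-0.1836 -0.11 -0.012 0.1 0.1 0;-0.1836 -0.15 -0.017 0.1 0.1 0;-0.1836 -0.155 -0.017 0.1 0.1 0;-0.1836 -0.155 -0.017 0.1 0.1 0;-0.1836 -0.155 -0.017 0.1 0.1 0")

```text
time: 23.52
position: [629.0, -264.1, 200.1]
eef_rot: [0.707, -0.013, 0.707, 0.013]
ft_force: [-0.6, 0.5, -0.1]
opening: 85.0
```

Run:
```python
from h import *
im,ci=snap("w13")
cv2.imwrite("pics/w13c.png",cv2.resize(im[120:260,180:390],None,fx=3.8,fy=3.8,interpolation=cv2.INTER_CUBIC))
t=robot.get_image("top")[:,:,::-1];cv2.imwrite("pics/top3.png",t)
cv2.imwrite("pics/top3c.png",cv2.resize(t[130:290,130:450],None,fx=2.5,fy=2.5,interpolation=cv2.INTER_CUBIC))
```

```text
t 23.52 p [ 629.  -264.1  200.1] yaw 92.1 tilt [-0.01 -0.01] open 85.0 F [-0.6  0.5 -0.1] j [-0.17  0.53  0.45  0.   -1.49 -1.36]
```

View pics/w13c.png

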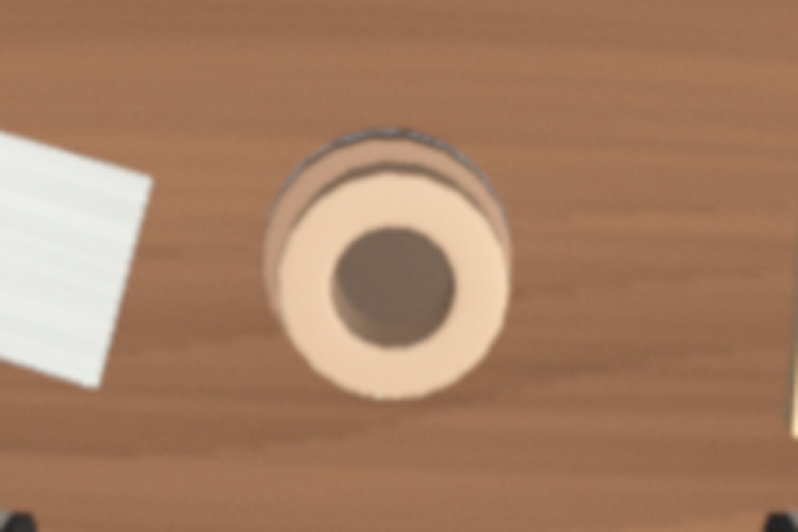

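View pics/top3c.png

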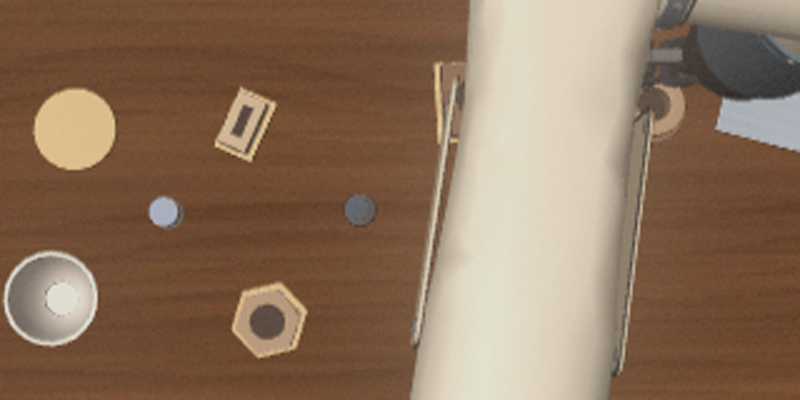

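Run:
```python
from h import *
ci=pickle.load(open("w13.pkl","rb"))
f=lambda a:np.array(a)/3.8+[180,120]
s=plane("wrist",f([(278,285),(510,285),(394,172),(394,398)]),56,ci);c=s.mean(0);print(s.round(1),c)
d=plane("wrist",f([(264,260),(511,250),(390,135)]),30,ci);print(d)
B=target(92.1).as_matrix()[:2,1:]@[-1.0,0.3];print(c-B)
go([[*(c-B),34]],92.1)
```

```text
[[ 629.9 -293.9]
 [ 628.  -238.6]
 [ 601.9 -267.2]
 [ 657.2 -265.2]] [ 629.25796007 -266.2158931 ]
[[ 629.53295163 -299.98239755]
 [ 624.61432263 -236.17159791]
 [ 596.02256156 -268.46253128]]
[ 628.92151784 -265.22755782]
to [ 628.9 -265.2   34. ] yaw 92.1 -> [ 1.662e-01 -1.100e-03 -1.000e-04] [ 0.03 -0.01  0.01] rows>= 3
```

Request:
send_rows(targets="0.05 -0.001 0 0 0 0;0.1 -0.001 0 0 0 0;0.14 -0.001 0 0 0 0;0.16 -0.001 0 0 0 0;0.167 -0.001 0 0 0 0;0.167 -0.001 0 0 0 0;0.167 -0.001 0 0 0 0")

```text
time: 24.5
position: [630.0, -265.2, 34.8]
eef_rot: [0.708, -0.014, 0.706, 0.013]
ft_force: [-0.5, -0.4, 0.6]
opening: 85.4
```

Request:
send_rows(targets="0 0 0 0 0 0;0 0 0 0 0 0;0 0 0 0 0 0;0 0 0 0 0 0;0 0 0 0 0 0;0 0 0 0 0 0", fingers=-1)

```text
time: 25.25
position: [631.0, -265.5, 36.5]
eef_rot: [0.709, -0.014, 0.705, 0.013]
ft_force: [-0.4, 0.8, 5.6]
opening: 53.6
```

Run:
```python
from h import *
st()
go([[629,-265,200],[437.2,-88.5,200]],92)
```

```text
t 25.25 p [ 631.  -265.5   36.5] yaw 92.2 tilt [ 0.29 -0.12] open 53.6 F [-0.4  0.8  5.6] j [-0.17  0.62  0.18  0.   -1.12 -1.36]
to [ 629. -265.  200.] yaw 92.0 -> [-0.1635  0.0002 -0.0011] [0.17 0.29 0.13] rows>= 3
to [437.2 -88.5 200. ] yaw 92.0 -> [-0.1649  0.1839 -0.1861] [0.17 0.29 0.13] rows>= 5
```

Request:
send_rows(targets="-0.005 0 0 0 0 0;-0.02 0 0 0.1 0.2 0.1;-0.05 0 0 0.1 0.3 0.1;-0.1 0 0 0.1 0.3 0.1;-0.15 0 0 0.1 0.3 0.1;-0.165 0.03 -0.03 0.1 0.3 0.1;-0.165 0.07 -0.071 0.1 0.3 0.1;-0.165 0.11 -0.111 0.1 0.3 0.1;-0.165 0.15 -0.152 0.1 0.3 0.1;-0.165 0.175 -0.178 0.1 0.3 0.1;-0.165 0.184 -0.186 0.1 0.3 0.1;-0.165 0.184 -0.186 0.1 0.3 0.1;-0.165 0.184 -0.186 0.1 0.3 0.1")

```text
time: 26.88
position: [438.0, -88.8, 200.3]
eef_rot: [0.707, -0.013, 0.707, 0.012]
ft_force: [0.1, 1.2, -1.9]
opening: 53.6
```

Run:
```python
from h import *
im,ci=snap("w14")
go([[437.2,-88.5,35]],92)
```

```text
t 26.88 p [438.  -88.8 200.3] yaw 92.0 tilt [ 0.   -0.05] open 53.6 F [ 0.1  1.2 -1.9] j [ 0.15  0.06 -0.2   0.   -1.3  -1.69]
to [437.2 -88.5  35. ] yaw 92.0 -> [ 0.165   0.0005 -0.0007] [ 0.03 -0.03  0.05] rows>= 3
```

View pics/w14.png

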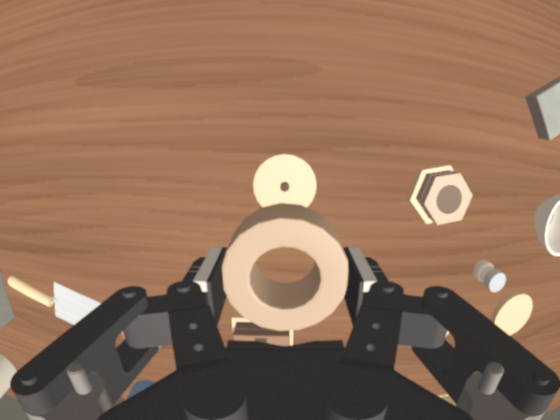

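Request:
send_rows(targets="0.05 0.0005 0.001 0 0 0;0.1 0.0005 0.001 0 0 0;0.14 0.0005 0.001 0 0 0;0.16 0.0005 0.001 0 0 0;0.169 0.0005 0.001 0 0 0;0.169 0.0005 0.001 0 0 0;0.169 0.0005 0.001 0 0 0")

```text
time: 27.8
position: [439.8, -88.5, 31.9]
eef_rot: [0.707, -0.013, 0.707, 0.012]
ft_force: [0.4, -0.1, -1.1]
opening: 53.6
```

Run:
```python
from h import *
im,ci=snap("w15")
cv2.imwrite("pics/w15c.png",cv2.resize(im[160:350,190:380],None,fx=4,fy=3.1,interpolation=cv2.INTER_CUBIC))
```

```text
t 27.80 p [439.8 -88.5  31.9] yaw 92.0 tilt [ 0.08 -0.05] open 53.6 F [ 0.4 -0.1 -1.1] j [ 0.15  0.23 -0.48  0.   -0.86 -1.69]
```

View pics/w15c.png

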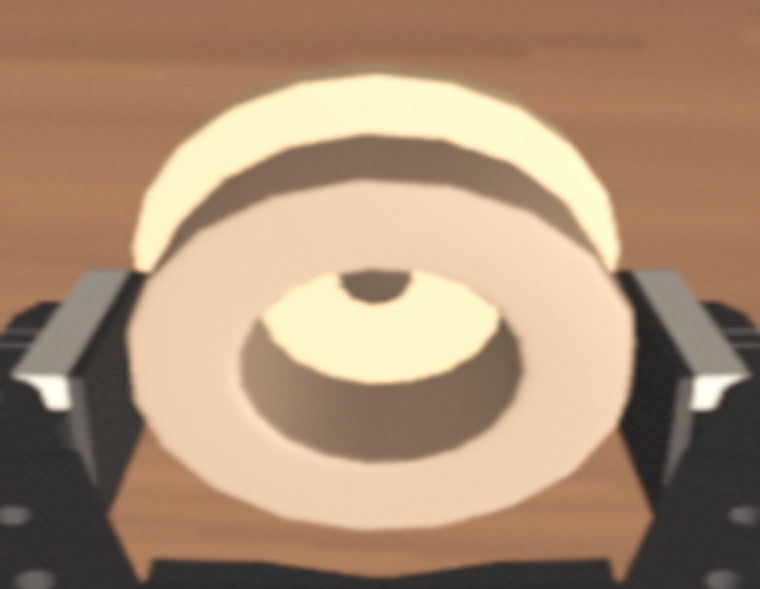

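Run:
```python
from h import *
ci=pickle.load(open("w15.pkl","rb"));p0=np.array([439.8,-88.5]);R_=target(92.0).as_matrix()[:2,1:]
f=lambda a:np.array(a)/[4,3.1]+[190,160]
g=lambda a,z:((plane("wrist",f(a),z,ci)-p0)@R_).round(1)
print("board front,l,r",g([(376,74),(133,245),(620,245)],12))
print("ring bottom front",g([(375,135)],25.4),"ring top l,r,f,b",g([(128,345),(634,345),(380,180),(380,528)],51.4))
print("pin top back,l,r",g([(376,303),(338,280),(412,280)],20))
```

```text
board front,l,r [[ -1.7 -34.7]
 [-34.6  -4.6]
 [ 31.1  -4.6]]
ring bottom front [[ -1.8 -27.9]] ring top l,r,f,b [[-28.1  -5. ]
 [ 25.7  -4.9]
 [ -1.3 -28.8]
 [ -1.3  25.7]]
pin top back,l,r [[-1.8  2.5]
 [-6.6 -1.7]
 [ 2.9 -1.7]]
```

Request:
send_rows(targets="0 -0.0003 -0.001 0 0 0;0.003 -0.0003 -0.001 0 0 0;0.006 -0.0003 -0.001 0 0 0;0.009 -0.0003 -0.001 0 0 0;0.0115 -0.0003 -0.001 0 0 0;0.0125 -0.0003 -0.001 0 0 0;0.0125 -0.0003 -0.001 0 0 0")

```text
time: 28.72
position: [438.8, -88.8, 19.4]
eef_rot: [0.707, -0.013, 0.707, 0.012]
ft_force: [-0.1, 0.2, -0.0]
opening: 53.3
```

Run:
```python
from h import *
im,ci=snap("w16")
cv2.imwrite("pics/w16c.png",cv2.resize(im[160:350,190:380],None,fx=4,fy=3.1,interpolation=cv2.INTER_CUBIC))
```

```text
t 28.73 p [438.8 -88.8  19.4] yaw 92.0 tilt [ 0.08 -0.04] open 53.3 F [-0.1  0.2 -0. ] j [ 0.15  0.24 -0.5   0.   -0.82 -1.69]
```

View pics/w16c.png

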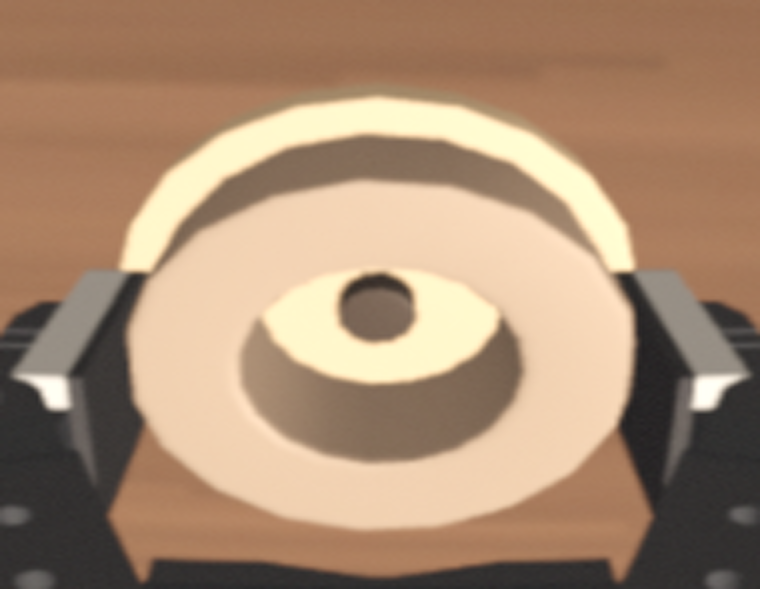

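Run:
```python
from h import *
ci=pickle.load(open("w16.pkl","rb"));p0=np.array([438.8,-88.8]);R_=target(92.0).as_matrix()[:2,1:]
f=lambda a:np.array(a)/[4,3.1]+[190,160]
g=lambda a,z:((plane("wrist",f(a),z,ci)-p0)@R_).round(1)
print("board front",g([(376,97),(121,270),(634,270)],12),"ring bottom front",g([(375,135)],13),"hole bottom back",g([(378,383)],13))
print("pin top",g([(377,308)],20))
```

```text
board front [[ -1.7 -33.7]
 [-33.8  -5.1]
 [ 30.7  -5.1]] ring bottom front [[ -1.8 -28. ]] hole bottom back [[-1.5 14.7]]
pin top [[-1.6 -2.3]]
```

Request:
send_rows(targets="0 0 -0.001 0 0 0;0.0005 0 -0.001 0 0 0;0.0008 0 -0.001 0 0 0;0.0008 0 -0.001 0 0 0")

```text
time: 29.28
position: [437.9, -88.9, 18.7]
eef_rot: [0.708, -0.013, 0.706, 0.012]
ft_force: [0.8, -0.3, -0.6]
opening: 53.6
```

Request:
send_rows(targets="0 0 0 0 0 0;0 0 0 0 0 0;0 0 0 0 0 0;0 0 0 0 0 0", fingers=0.9)

```text
time: 29.78
position: [437.9, -88.9, 18.7]
eef_rot: [0.708, -0.013, 0.706, 0.012]
ft_force: [1.0, 0.2, -0.2]
opening: 81.1
```

Run:
```python
from h import *
st()
go([[438,-89,200],[628,-266,200]],92)
```

```text
t 29.77 p [437.9 -88.9  18.7] yaw 92.0 tilt [ 0.1  -0.05] open 81.1 F [ 1.   0.2 -0.2] j [ 0.15  0.24 -0.51  0.   -0.82 -1.69]
to [438 -89 200] yaw 92.0 -> [-0.1813 -0.0003  0.0004] [0.04 0.1  0.05] rows>= 3
to [ 628 -266  200] yaw 92.0 -> [-0.1808 -0.1839  0.184 ] [0.04 0.1  0.05] rows>= 6
```

Request:
send_rows(targets="-0.02 0 0 0 0 0;-0.07 0 0 0 0.1 0;-0.12 0 0 0 0.1 0;-0.17 0 0 0 0.1 0;-0.181 -0.03 0.03 0 0.1 0;-0.181 -0.07 0.07 0 0.1 0;-0.181 -0.11 0.11 0 0.1 0;-0.181 -0.15 0.15 0 0.1 0;-0.181 -0.18 0.18 0 0.1 0;-0.181 -0.184 0.184 0 0.1 0;-0.181 -0.184 0.184 0 0.1 0;-0.181 -0.184 0.184 0 0.1 0", fingers=1)

```text
time: 31.28
position: [627.6, -265.3, 200.9]
eef_rot: [0.707, -0.013, 0.707, 0.012]
ft_force: [-0.4, -0.1, -0.7]
opening: 85.2
```

Run:
```python
from h import *
im,ci=snap("w17")
cv2.imwrite("pics/w17c.png",cv2.resize(im[120:260,180:390],None,fx=3.8,fy=3.8,interpolation=cv2.INTER_CUBIC))
```

```text
t 31.27 p [ 627.6 -265.3  200.9] yaw 92.1 tilt [ 0.03 -0.05] open 85.2 F [-0.4 -0.1 -0.7] j [-0.17  0.53  0.45  0.   -1.48 -1.36]
```

View pics/w17c.png

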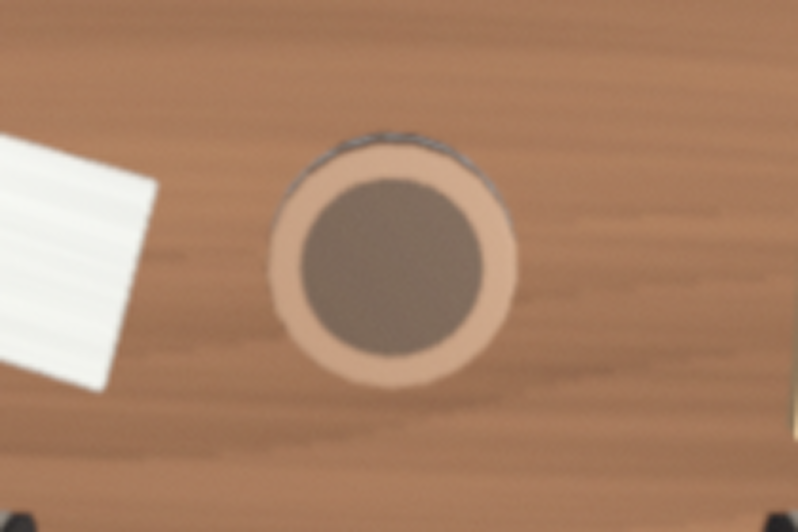

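Run:
```python
from h import *
ci=pickle.load(open("w17.pkl","rb"))
f=lambda a:np.array(a)/3.8+[180,120]
s=plane("wrist",f([(268,265),(517,265),(392,142),(392,388)]),30,ci);c=s.mean(0);print(s.round(1),c)
B=target(92.1).as_matrix()[:2,1:]@[-1.4,0.6];print(c-B)
go([[*(c-B),2]],92.1)
```

```text
[[ 629.8 -300.4]
 [ 627.5 -235.7]
 [ 596.7 -269.3]
 [ 662.1 -267. ]] [ 629.01306789 -268.09435142]
[ 628.36216967 -266.71727789]
to [ 628.4 -266.7    2. ] yaw 92.1 -> [ 0.1991 -0.0013  0.0005] [-0.02  0.05  0.06] rows>= 4
```

Request:
send_rows(targets="0.05 -0.0013 0 0 0 0;0.1 -0.0013 0 0 0 0;0.14 -0.0013 0 0 0 0;0.17 -0.0013 0 0 0 0;0.187 -0.0013 -0.0003 0 0 0;0.195 -0.0013 -0.0003 0 0 0;0.199 -0.0013 -0.0003 0 0 0;0.199 -0.0013 -0.0003 0 0 0")

```text
time: 32.33
position: [628.1, -266.9, 3.0]
eef_rot: [0.708, -0.013, 0.706, 0.012]
ft_force: [-0.5, -0.3, -0.4]
opening: 85.3
```

Request:
send_rows(targets="0 0 0 0 0 0;0 0 0 0 0 0;0 0 0 0 0 0;0 0 0 0 0 0;0 0 0 0 0 0", fingers=-1)

```text
time: 32.95
position: [629.0, -267.2, 4.6]
eef_rot: [0.709, -0.014, 0.705, 0.012]
ft_force: [-0.4, 1.2, 5.4]
opening: 64.4
```

Run:
```python
from h import *
im,ci=snap("w18")
go([[628,-266,200],[617.8,263.5,200]],110)
```

```text
t 32.95 p [ 629.  -267.2    4.6] yaw 92.1 tilt [ 0.27 -0.13] open 64.4 F [-0.4  1.2  5.4] j [-0.17  0.65  0.14  0.   -1.05 -1.36]
to [ 628. -266.  200.] yaw 110.0 -> [-1.955e-01  8.000e-04 -1.000e-04] [-17.88   0.25   0.18] rows>= 4
to [617.8 263.5 200. ] yaw 110.0 -> [-0.1967  0.5303  0.0092] [-17.88   0.25   0.18] rows>= 10
```

View pics/w18.png

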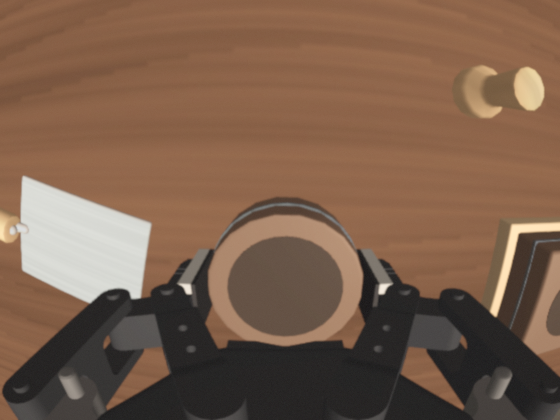

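Request:
send_rows(targets="-0.01 0 0 0 0.1 0.1;-0.04 0 0 0 0.2 0.2;-0.09 0 0 0 0.2 0.2;-0.14 0 0 0 0.2 0.2;-0.19 0.01 0 0 0.2 0.2;-0.1967 0.05 0.001 -2 0.2 0.2;-0.1967 0.1 0.002 -4 0.2 0.2;-0.1967 0.15 0.003 -6 0.2 0.2;-0.1967 0.2 0.004 -8 0.2 0.2;-0.1967 0.25 0.005 -10 0.2 0.2;-0.1967 0.3 0.006 -12 0.2 0.2;-0.1967 0.35 0.007 -14 0.2 0.2;-0.1967 0.4 0.007 -16 0.2 0.2;-0.1967 0.45 0.008 -18 0.2 0.2;-0.1967 0.5 0.009 -18 0.2 0.2;-0.1967 0.525 0.009 -18 0.2 0.2;-0.1967 0.53 0.009 -18 0.2 0.2;-0.1967 0.53 0.009 -18 0.2 0.2;-0.1967 0.53 0.009 -18 0.2 0.2")

```text
time: 35.38
position: [617.8, 261.9, 200.3]
eef_rot: [0.697, -0.123, 0.696, 0.123]
ft_force: [-0.3, 0.0, -1.6]
opening: 64.0
```

Run:
```python
from h import *
im,ci=snap("w19")
go([[617.8,263.5,20]],110)
```

```text
t 35.38 p [617.8 261.9 200.3] yaw 110.0 tilt [0.05 0.02] open 64.0 F [-0.3  0.  -1.6] j [ 0.63  0.51  0.41  0.   -1.47 -1.85]
to [617.8 263.5  20. ] yaw 110.0 -> [0.1803 0.0014 0.0003] [ 0.03  0.06 -0.  ] rows>= 3
```

View pics/w19.png

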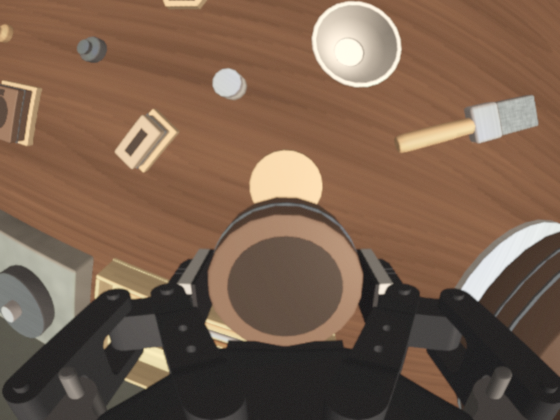

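Request:
send_rows(targets="0.05 0.0014 0 0 0 0;0.1 0.0014 0 0 0 0;0.14 0.0014 0 0 0 0;0.16 0.0014 0 0 0 0;0.172 0.0014 0 0 0 0;0.179 0.0014 0 0 0 0;0.1815 0.0014 0 0 0 0;0.1815 0.0014 0 0 0 0")

```text
time: 36.42
position: [617.9, 263.5, 19.5]
eef_rot: [0.697, -0.123, 0.696, 0.123]
ft_force: [-0.0, 0.5, -1.4]
opening: 64.4
```

Run:
```python
from h import *
im,ci=snap("w20")
cv2.imwrite("pics/w20c.png",cv2.resize(im[160:260,180:390],None,fx=3.8,fy=6,interpolation=cv2.INTER_CUBIC))
```

```text
t 36.42 p [617.9 263.5  19.5] yaw 110.0 tilt [0.12 0.06] open 64.4 F [-0.   0.5 -1.4] j [ 0.64  0.62  0.12  0.   -1.07 -1.86]
```

View pics/w20c.png

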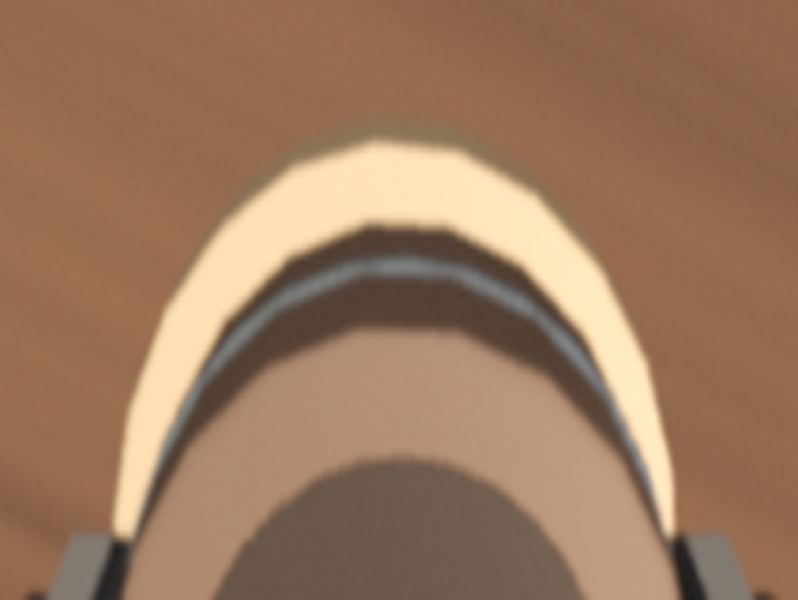

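Run:
```python
from h import *
from scipy.optimize import least_squares
ci=pickle.load(open("w20.pkl","rb"));p0=np.array([617.9,263.5]);R_=target(110).as_matrix()[:2,1:]
f=lambda a:np.array(a)/[3.8,6]+[180,160]
def fit(a,z,r):
    q=(plane("wrist",f(a),z,ci)-p0)@R_
    s=least_squares(lambda c:np.hypot(*(q-c).T)-r,[0,0]);print(s.x.round(2),s.fun.round(1))
fit([(375,137),(463,150),(538,195),(600,265),(650,365),(673,480),(297,165),(228,220),(168,305),(130,405),(113,520)],12,38)
fit([(365,224),(450,228),(522,270),(583,335),(293,260),(228,322)],14.9,33)
```

```text
[-1.49  0.09] [ 0.2  0.  -0.  -0.   0.1 -0.2 -0.1 -0.2 -0.1  0.   0. ]
[-0.8   1.14] [ 0.2  0.1 -0.2  0.  -0.2 -0. ]
```

Request:
send_rows(targets="0 -0.0007 -0.001 0 0 0;0.001 -0.0007 -0.001 0 0 0;0.002 -0.0007 -0.001 0 0 0;0.0028 -0.0007 -0.001 0 0 0;0.0028 -0.0007 -0.001 0 0 0")

```text
time: 37.1
position: [617.2, 262.5, 16.7]
eef_rot: [0.697, -0.123, 0.696, 0.123]
ft_force: [0.1, -0.4, -1.5]
opening: 64.0
```

Request:
send_rows(targets="0 0 0 0 0 0;0 0 0 0 0 0;0 0 0 0 0 0;0 0 0 0 0 0", fingers=1)

```text
time: 37.6
position: [617.3, 262.6, 16.8]
eef_rot: [0.697, -0.123, 0.696, 0.123]
ft_force: [0.6, 0.3, -0.8]
opening: 85.4
```

Request:
send_rows(targets="-0.02 0 0 0 0 0;-0.05 0 0 0 0 0;-0.1 0 0 0 0 0;-0.15 0 0 0 0 0;-0.2 0 0 0 0 0;-0.2 0 0 0 0 0;-0.2 0 0 0 0 0")

```text
time: 38.48
position: [616.5, 262.4, 216.3]
eef_rot: [0.697, -0.123, 0.696, 0.123]
ft_force: [-1.2, 0.9, -0.0]
opening: 85.6
```

Run:
```python
from h import *
im,ci=snap("w21")
go([[430,250,260]],110)
t=robot.get_image("top")[:,:,::-1];cv2.imwrite("pics/top4.png",t)
cv2.imwrite("pics/top4c.png",cv2.resize(t[130:290,130:450],None,fx=2.5,fy=2.5,interpolation=cv2.INTER_CUBIC))
```

```text
t 38.48 p [616.5 262.4 216.3] yaw 110.0 tilt [0.08 0.07] open 85.6 F [-1.2  0.9 -0. ] j [ 0.63  0.5   0.44 -0.   -1.5  -1.86]
to [430 250 260] yaw 110.0 -> [-0.0446  0.0523 -0.1792] [ 0.04  0.   -0.01] rows>= 4
```

View pics/w21.png

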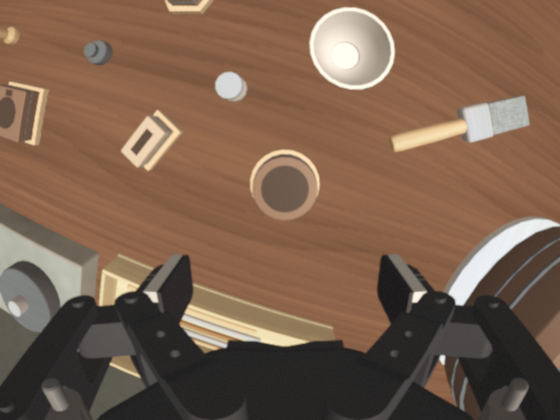

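View pics/top4c.png

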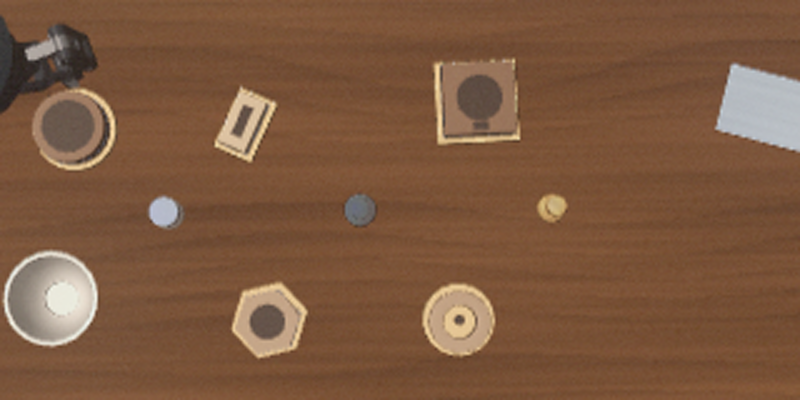

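Run:
```python
from h import *
t=cv2.imread("pics/top4.png")
cs=[(160,181),(228,179),(321,170),(238,258),(313,258)]
cv2.imwrite("pics/t4z.png",np.hstack([cv2.resize(t[y-24:y+24,x-24:x+24],(384,384),interpolation=cv2.INTER_CUBIC) for x,y in cs])[:, :].reshape(384,-1,3) if 0 else np.vstack([np.hstack([cv2.resize(t[y-24:y+24,x-24:x+24],(264,264),interpolation=cv2.INTER_CUBIC) for x,y in cs[:3]]),np.hstack([cv2.resize(t[y-24:y+24,x-24:x+24],(264,264),interpolation=cv2.INTER_CUBIC) for x,y in cs[3:]+cs[:1]])]))
```

```text
(no output)
```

View pics/t4z.png

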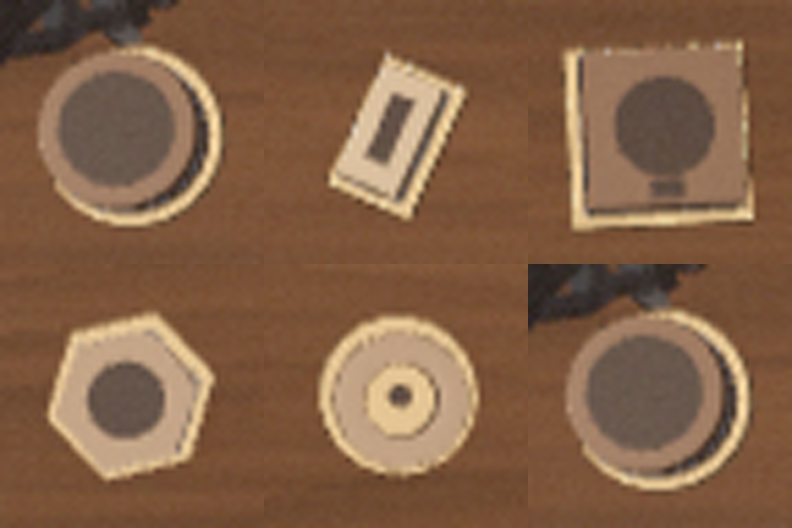

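Run:
```python
from h import *
def g(tile,cx,cy,pts,z):
    a=(np.array(pts,float)+.5)/5.5-.5-np.array(tile)*48+[cx-24,cy-24]
    return plane("top",a,z)
r=lambda n,a,b:print(n,"piece",a.round(1),"board",b.round(1))
r("square",g((2,0),321,170,[(583,52),(746,50),(749,205),(588,210)],42).mean(0),g((2,0),321,170,[(566,48),(743,42),(754,217),(575,229)],12).mean(0))
r("round",g((0,0),160,181,[(116,129)],42)[0],np.array([617.3,263.5]))
r("hex",g((0,1),238,258,[(126,400)],38)[0],np.array([439.1,85.2]))
r("ring hole",g((1,1),313,258,[(399,403)],25)[0],np.array([437.2,-88.5]))
r("oblong",g((1,0),228,179,[(391,130)],42)[0],np.array([620,106]))
im=cv2.imread("pics/top4.png");s=g
```

```text
square piece [ 637.2 -110. ] board [ 639.7 -109.8]
round piece [616.6 263.2] board [617.3 263.5]
hex piece [438.3  84.9] board [439.1  85.2]
ring hole piece [434.4 -87.9] board [437.2 -88.5]
oblong piece [618.8 105.6] board [620 106]
```

Run:
```python
from h import *
go([[645,-109.5,190]],92)
```

```text
to [ 645.  -109.5  190. ] yaw 92.0 -> [ 0.0253 -0.359  -0.1003] [18.04 -0.03  0.02] rows>= 6
```

Request:
send_rows(targets="0 -0.05 -0.014 3 0 0;0 -0.1 -0.028 6 0 0;0.01 -0.15 -0.042 9 0 0;0.01 -0.2 -0.056 12 0 0;0.02 -0.25 -0.07 15 0 0;0.025 -0.3 -0.084 18 0 0;0.025 -0.35 -0.098 18 0 0;0.025 -0.359 -0.1 18 0 0;0.025 -0.359 -0.1 18 0 0;0.025 -0.359 -0.1 18 0 0")

```text
time: 39.83
position: [645.2, -108.1, 189.9]
eef_rot: [0.707, -0.013, 0.707, 0.013]
ft_force: [-0.4, 0.9, -0.4]
opening: 85.4
```

Run:
```python
from h import *
im,ci=snap("w22")
cv2.imwrite("pics/w22c.png",cv2.resize(im[130:270,200:370],None,fx=4.2,fy=4.2,interpolation=cv2.INTER_CUBIC))
```

```text
t 39.83 p [ 645.2 -108.1  189.9] yaw 92.1 tilt [-0.06 -0.  ] open 85.4 F [-0.4  0.9 -0.4] j [ 0.07  0.48  0.33 -0.   -1.43 -1.61]
```

View pics/w22c.png

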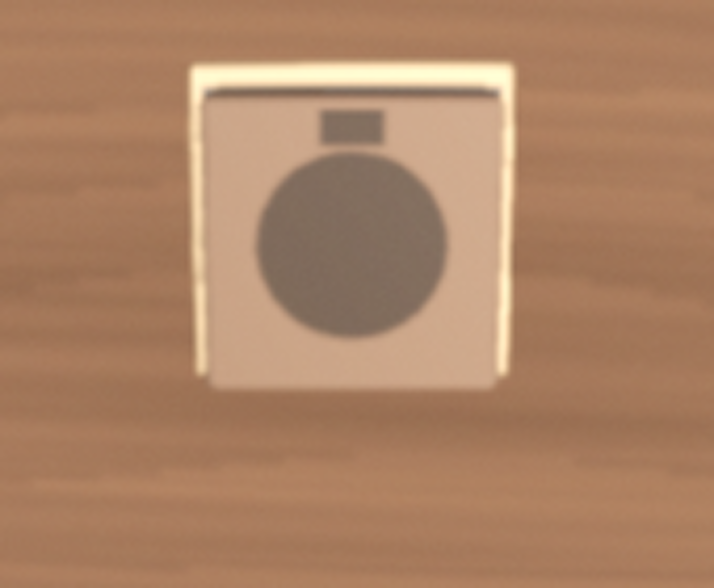

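```bash
python3 - <<'E'
from h import *
ci=pickle.load(open("w22.pkl","rb"));f=lambda a:np.array(a)/4.2+[200,130]
b=plane("wrist",f([(190,65),(515,64),(508,376),(198,376)]),12,ci);s=plane("wrist",f([(203,97),(501,96),(496,389),(211,389)]),42,ci);e=plane("wrist",f([(205,88),(498,88)]),12,ci)
for q in(b,s):
    print(q.mean(0).round(1),[round(float(np.linalg.norm(q[(i+1)%4]-q[i])),1) for i in range(4)])
print("front margin",b[:2].mean(0)-e.mean(0), b[:2].mean(0),s[:2].mean(0))
E
python3 - <<'E'
import sys;sys.path.insert(0,'.')
from h import *
go([[443,-89,160]],92)
E
```

```text
[ 640.7 -110.2] [76.3, 76.5, 76.5, 76.3]
[ 639.8 -110.2] [63.6, 65.5, 63.9, 65.3]
front margin [-5.62753704  0.03285601] [ 602.4880565  -111.61245932] [ 607.18241456 -111.51023158]
to [443 -89 160] yaw 92.0 -> [ 0.0302  0.0265 -0.2014] [ 0.13 -0.04  0.  ] rows>= 4
```

Request:
send_rows(targets="0 0.007 -0.05 0 0 0;0 0.013 -0.1 0 0 0;0 0.02 -0.15 0 0 0;0 0.0265 -0.2 0 0 0;0 0.0265 -0.2 0 0 0;0 0.0265 -0.2 0 0 0;0 0.0265 -0.2 0 0 0")

```text
time: 40.75
position: [445.4, -88.6, 190.2]
eef_rot: [0.707, -0.013, 0.707, 0.013]
ft_force: [0.0, -0.2, -0.6]
opening: 85.3
```

Run:
```python
from h import *
im,ci=snap("w23")
cv2.imwrite("pics/w23c.png",cv2.resize(im[130:270,200:370],None,fx=4.2,fy=4.2,interpolation=cv2.INTER_CUBIC))
```

```text
t 40.75 p [445.4 -88.6 190.2] yaw 92.2 tilt [-0.03 -0.01] open 85.3 F [ 0.  -0.2 -0.6] j [ 0.15  0.08 -0.21  0.   -1.28 -1.68]
```

View pics/w23c.png

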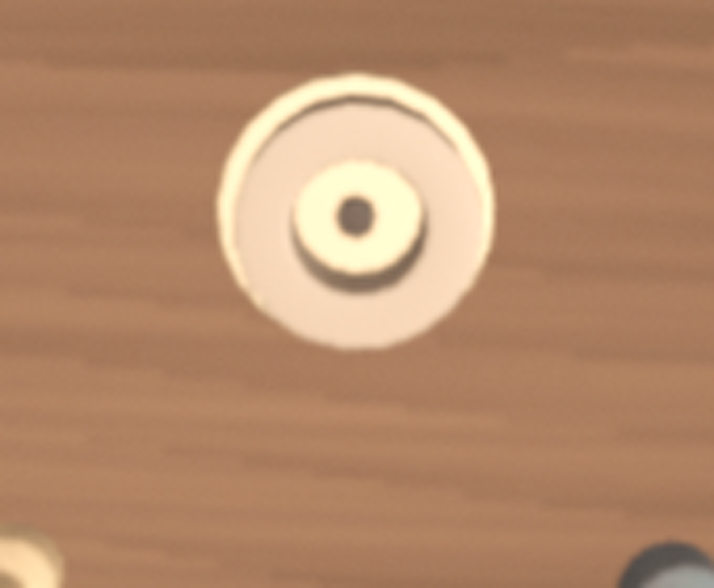

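Run:
```python
from h import *
ci=pickle.load(open("w23.pkl","rb"));f=lambda a:np.array(a)/4.2+[200,130]
g=lambda p,z:plane("wrist",f(p),z,ci)
print("board l,r,f",g([(218,211),(494,211),(356,75)],12).round(1),"ring top",g([(236,226),(489,226),(360,103),(360,349)],38).round(1),"bottom front",g([(358,94)],12).round(1),"hole bottom back",g([(358,275)],12).round(1),"pin",g([(355,218)],20).round(1))
print("hole top l r b",g([(293,225),(427,225),(360,293),(360,160)],38).round(1))
```

```text
board l,r,f [[ 439.1 -123. ]
 [ 436.7  -57. ]
 [ 405.5  -91.2]] ring top [[ 437.5 -116.5]
 [ 435.4  -60.8]
 [ 409.4  -90.2]
 [ 464.6  -88.1]] bottom front [[410.  -90.5]] hole bottom back [[453.6 -88.9]] pin [[438.2 -90.2]]
hole top l r b [[ 436.8 -103.9]
 [ 435.7  -74.5]
 [ 451.7  -88.6]
 [ 421.9  -89.7]]
```

Run:
```python
from h import *
cv2.imwrite("pics/sideF.png",robot.get_image("side")[:,:,::-1]);st()
```

```text
t 40.85 p [445.1 -88.8 189.9] yaw 92.1 tilt [-0.08 -0.01] open 85.6 F [-0.2 -0.3 -0.1] j [ 0.15  0.08 -0.21 -0.   -1.28 -1.68]
```

View pics/sideF.png

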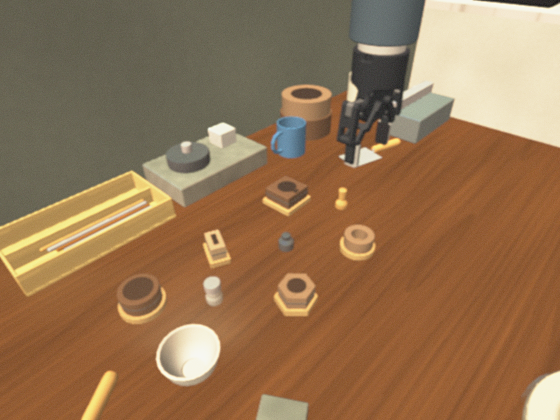

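All five pieces stand level on their boards: the disc at (140,295), the oblong at (216,247), the square at (287,193), the hexagon at (296,292) and the ring at (358,240). The gripper is clear of them all.

```bash
python3 -c "
from rig import robot
print(robot.hand_in())"
```

```text
the job is handed in; nothing more can be done
None
```

I took both stacks apart from the top down and set each piece upright on its own board, nudging it into the middle with the wrist camera before letting go. I handed the job in at about 41 s with the gripper open and clear; `hand_in` reports no verdict.

**Last checks**
- **Side picture:** all five pieces stand level on their boards.
- **Close wrist views:** I went back over the square and the ring. The square is about 1 mm off the middle and lined up with its board. The ring is about 1 mm off, with the pin inside its hole.
- **Top picture:** the disc, hexagon and oblong read about 1 mm off the middle. I did not go back over these three with the wrist camera after letting go.

**Where checks disagreed**
- **Square and ring:** the coarse top picture put both 2.5 to 3 mm off, against about 1 mm from the close wrist views. I trusted the wrist views.
- **Cameras:** the top and wrist cameras differed by 1 to 2 mm throughout, about their stated calibration error.

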